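# Load and pin a cassette of turned furniture feet

### The job

Load the transport cassette for the oiling room: lay all the oak feet from the rack across the cassette's rails, roll them gently up to the stop with the push block so that they form a closed row. Then lock the row in: squeeze the ball-lock pin's button in, hold it in while you slide the pin right home through the pair of holes directly behind the last foot, and let go so that it locks. Finish with the push block back upright on its cork mat, and leave everything else on the table where it is.

Things in the scene. Friction and masses are not known exactly. Their poses are not given: they have to be found in the camera images.
- cassette: transport cassette, fixed, 380 (x) x 112 (y) x 66 mm high: plywood base, two black rubber rails along x, and an aluminium cheek on each side, 9 mm thick, 66 mm high, inner faces at y = -47 and +47 mm, with three 22 mm holes in pairs opposite each other along y. Origin on its underside, midway across and 200 mm from its open end, z up, x towards the stop
- stop_face (a point): middle of the face of the cassette's stop wall, 165 mm along the cassette's x from its origin and at the height of a lying foot's centre (40 mm); the wall is as high as the cheeks, with a small wire handle behind it. At the other end, 353 mm back, is a lip 6 mm above the rails. Axes as the cassette's
- rail_middle (a point): point midway between the rails at their top, above the cassette's origin (z = 22 mm); the rails are 10 mm wide, 10 mm high over the base board, at y = -27 and +27 mm. A foot lies across both, its centre 18 mm above this. Axes as the cassette's
- hole2 (a point): mouth of the hole pair for two feet: its centre on the outer face of the cheek at y = -56 mm of the cassette (z = 41 mm); axes as the cassette's. The pin goes in along +y; that side is chamfered. It lies 85 mm before the stop face, so the pin passes 5 mm behind the second foot of a closed row
- hole3 (a point): the same for three feet, 121 mm before the stop face
- hole4 (a point): the same for four feet, 157 mm before the stop face
- rack: plywood foot rack, fixed, 252 (x) x 75 (y) mm: two notched battens, 36 mm high and 10 mm thick, at y = -30 and +30 mm (between them only a board 8 mm high). Origin at the centre of its underside. Four notches at x = -96, -32, +32, +96 mm; a foot in a notch lies along the rack's y, its centre 48 mm above the table
- foot1_center (a point): turned oak furniture foot, a plain cylinder 36 mm in diameter, 80 mm long (75 g), lying in a notch of the rack at the start; None if absent (2 to 4 are there). The point is its centre; its own y axis runs along the cylinder. It rolls with some resistance and stays put on the level rails
- foot2_center (a point): turned oak furniture foot, a plain cylinder 36 mm in diameter, 80 mm long (75 g), lying in a notch of the rack at the start; None if absent (2 to 4 are there). The point is its centre; its own y axis runs along the cylinder. It rolls with some resistance and stays put on the level rails
- foot3_center (a point): turned oak furniture foot, a plain cylinder 36 mm in diameter, 80 mm long (75 g), lying in a notch of the rack at the start; None if absent (2 to 4 are there). The point is its centre; its own y axis runs along the cylinder. It rolls with some resistance and stays put on the level rails
- foot4_center (a point): turned oak furniture foot, a plain cylinder 36 mm in diameter, 80 mm long (75 g), lying in a notch of the rack at the start; None if absent (2 to 4 are there). The point is its centre; its own y axis runs along the cylinder. It rolls with some resistance and stays put on the level rails
- block_grip (a point): push block, a paddle for rolling feet along the rails (about 170 g): wooden head 50 (x) x 76 (y) x 32 mm high with a rubber face on its +x side, and an upright handle 24 (x) x 40 (y) mm up to 98 mm above its underside. The point is in the handle, over the head's middle, 66 mm above the underside; x points out of the rubber face, 25 mm ahead; z up. Stands on the mat
- mat: cork mat, fixed, 150 x 150 x 3 mm, the push block's place; origin at the centre of its underside
- pin_grip (a point): button end of the steel ball-lock pin (230 g, 202 mm long, lying on the table): a point on its axis where to squeeze along the axis, 54 mm behind the shoulder; x runs to the nose. The button, 36 mm in diameter, stands out 14 mm behind this point (6 mm pressed in); the black hexagonal handle flange, 48 mm across flats, reaches 10 mm ahead of it
- pin_shoulder (a point): the pin's shoulder, on its axis: front face of a hexagonal collar 8 mm thick, 48 mm across flats; it meets the cheek when the pin is home. Between collar and handle flange is a neck 12 mm in diameter and 36 mm long, room for one finger above it. The pin lies on flats of both, axis 24 mm above the table; its balance point is in the neck
- pin_tip (a point): end of the pin's nose, on its axis, 134 mm ahead of the shoulder; home, it stands 22 mm out of the far cheek. The shaft is 16 mm in diameter, the last 12 mm taper to 8 mm. Two locking balls, 15 mm before the end, stand out 5 mm from the shaft, so that it cannot pass the holes unless the button is held in, when they lie flush
- pin_button (a joint): the pin's thumb button: 0 out (balls locked), 0.008 m fully in (balls flush); its spring needs about 4 N to start and 11 N fully in, and pushes it out again when let go
- tape_measure: tape measure, 70 x 34 x 62 mm, a bystander; origin under its centre
- screwdriver: screwdriver, 200 mm, yellow handle, a bystander
- glue_bottle: yellow glue bottle, 60 mm diameter, 190 mm tall, a bystander; origin under its centre
- mallet: mallet, 280 mm, lying, a bystander
- offcut: oak offcut, 45 x 190 x 28 mm, a bystander; origin under its centre
- screw_tray: grey tray with one divider, 120 x 160 x 40 mm, a bystander; origin under its centre
There are look-alikes about, which are no part of the job. Of the things that look like the mat, the smaller one is meant. What is shaped like the part that bears foot1_center but purple or turquoise is not meant.

How it is judged (in metres and radians):
On the way, in this order (a step that is already met when the one before it is completed fails the run):
1. every foot lies on the cassette's rails, let go (x of foot1_center in the frame of cassette between -0.185 and 0.165 m and y of foot1_center in the frame of cassette between -0.02 and 0.02 m and z of foot1_center in the frame of cassette between 0.034 and 0.048 m and contact force between the fingers and foot1 below 0.1 N and x of foot2_center in the frame of cassette between -0.185 and 0.165 m and y of foot2_center in the frame of cassette between -0.02 and 0.02 m and z of foot2_center in the frame of cassette between 0.034 and 0.048 m and contact force between the fingers and foot2 below 0.1 N and x of foot3_center in the frame of cassette between -0.185 and 0.165 m and y of foot3_center in the frame of cassette between -0.02 and 0.02 m and z of foot3_center in the frame of cassette between 0.034 and 0.048 m and contact force between the fingers and foot3 below 0.1 N and x of foot4_center in the frame of cassette between -0.185 and 0.165 m and y of foot4_center in the frame of cassette between -0.02 and 0.02 m and z of foot4_center in the frame of cassette between 0.034 and 0.048 m and contact force between the fingers and foot4 below 0.1 N), for 0.2 s.
2. the push block has rolled the feet up to the stop: it touches a foot while they stand in a closed row from the stop (gaps of a few mm at most) ((((x of foot1_center in the frame of cassette between 0.137 and 0.157 m or x of foot2_center in the frame of cassette between 0.137 and 0.157 m or x of foot3_center in the frame of cassette between 0.137 and 0.157 m or x of foot4_center in the frame of cassette between 0.137 and 0.157 m) and (x of foot1_center in the frame of cassette between 0.101 and 0.121 m or x of foot2_center in the frame of cassette between 0.101 and 0.121 m or x of foot3_center in the frame of cassette between 0.101 and 0.121 m or x of foot4_center in the frame of cassette between 0.101 and 0.121 m) and x of each of foot1_center, foot2_center, foot3_center, foot4_center in the frame of cassette above 0.101 m) or ((x of foot1_center in the frame of cassette between 0.137 and 0.157 m or x of foot2_center in the frame of cassette between 0.137 and 0.157 m or x of foot3_center in the frame of cassette between 0.137 and 0.157 m or x of foot4_center in the frame of cassette between 0.137 and 0.157 m) and (x of foot1_center in the frame of cassette between 0.101 and 0.121 m or x of foot2_center in the frame of cassette between 0.101 and 0.121 m or x of foot3_center in the frame of cassette between 0.101 and 0.121 m or x of foot4_center in the frame of cassette between 0.101 and 0.121 m) and (x of foot1_center in the frame of cassette between 0.065 and 0.085 m or x of foot2_center in the frame of cassette between 0.065 and 0.085 m or x of foot3_center in the frame of cassette between 0.065 and 0.085 m or x of foot4_center in the frame of cassette between 0.065 and 0.085 m) and x of each of foot1_center, foot2_center, foot3_center, foot4_center in the frame of cassette above 0.065 m) or ((x of foot1_center in the frame of cassette between 0.137 and 0.157 m or x of foot2_center in the frame of cassette between 0.137 and 0.157 m or x of foot3_center in the frame of cassette between 0.137 and 0.157 m or x of foot4_center in the frame of cassette between 0.137 and 0.157 m) and (x of foot1_center in the frame of cassette between 0.101 and 0.121 m or x of foot2_center in the frame of cassette between 0.101 and 0.121 m or x of foot3_center in the frame of cassette between 0.101 and 0.121 m or x of foot4_center in the frame of cassette between 0.101 and 0.121 m) and (x of foot1_center in the frame of cassette between 0.065 and 0.085 m or x of foot2_center in the frame of cassette between 0.065 and 0.085 m or x of foot3_center in the frame of cassette between 0.065 and 0.085 m or x of foot4_center in the frame of cassette between 0.065 and 0.085 m) and (x of foot1_center in the frame of cassette between 0.029 and 0.049 m or x of foot2_center in the frame of cassette between 0.029 and 0.049 m or x of foot3_center in the frame of cassette between 0.029 and 0.049 m or x of foot4_center in the frame of cassette between 0.029 and 0.049 m) and x of each of foot1_center, foot2_center, foot3_center, foot4_center in the frame of cassette above 0.029 m)) and (contact force between push_block and foot1 above 0.03 N or contact force between push_block and foot2 above 0.03 N or contact force between push_block and foot3 above 0.03 N or contact force between push_block and foot4 above 0.03 N)), for 0.02 s.
3. with its button held in, the pin's nose has come out through the far cheek, through a pair of holes (((x of pin_tip in the frame of cassette between 0.071 and 0.089 m and z of pin_tip in the frame of cassette between 0.032 and 0.05 m and x of pin_shoulder in the frame of cassette between 0.071 and 0.089 m and z of pin_shoulder in the frame of cassette between 0.032 and 0.05 m) or (x of pin_tip in the frame of cassette between 0.035 and 0.053 m and z of pin_tip in the frame of cassette between 0.032 and 0.05 m and x of pin_shoulder in the frame of cassette between 0.035 and 0.053 m and z of pin_shoulder in the frame of cassette between 0.032 and 0.05 m) or (x of pin_tip in the frame of cassette between -0.001 and 0.017 m and z of pin_tip in the frame of cassette between 0.032 and 0.05 m and x of pin_shoulder in the frame of cassette between -0.001 and 0.017 m and z of pin_shoulder in the frame of cassette between 0.032 and 0.05 m)) and y of pin_tip in the frame of cassette above 0.06 m and value of joint pin_button above 0.005 m), for 0.05 s.
At the end, for the whole second after the job is handed in: The feet stand in a closed row from the stop (12 mm); the pin is through both cheeks in the holes right behind the last foot, its nose at least 14 mm out of the far cheek, its button out again (under 2 mm in); the push block stands upright within 45 mm of the mat's middle; all at rest (z of foot1_center in the frame of cassette between 0.034 and 0.048 m and y of foot1_center in the frame of cassette between -0.02 and 0.02 m and z of foot2_center in the frame of cassette between 0.034 and 0.048 m and y of foot2_center in the frame of cassette between -0.02 and 0.02 m and z of foot3_center in the frame of cassette between 0.034 and 0.048 m and y of foot3_center in the frame of cassette between -0.02 and 0.02 m and z of foot4_center in the frame of cassette between 0.034 and 0.048 m and y of foot4_center in the frame of cassette between -0.02 and 0.02 m and (((x of foot1_center in the frame of cassette between 0.135 and 0.159 m or x of foot2_center in the frame of cassette between 0.135 and 0.159 m or x of foot3_center in the frame of cassette between 0.135 and 0.159 m or x of foot4_center in the frame of cassette between 0.135 and 0.159 m) and (x of foot1_center in the frame of cassette between 0.099 and 0.123 m or x of foot2_center in the frame of cassette between 0.099 and 0.123 m or x of foot3_center in the frame of cassette between 0.099 and 0.123 m or x of foot4_center in the frame of cassette between 0.099 and 0.123 m) and x of each of foot1_center, foot2_center, foot3_center, foot4_center in the frame of cassette above 0.099 m and x of pin_tip in the frame of cassette between 0.071 and 0.089 m and z of pin_tip in the frame of cassette between 0.032 and 0.05 m and x of pin_shoulder in the frame of cassette between 0.071 and 0.089 m and z of pin_shoulder in the frame of cassette between 0.032 and 0.05 m) or ((x of foot1_center in the frame of cassette between 0.135 and 0.159 m or x of foot2_center in the frame of cassette between 0.135 and 0.159 m or x of foot3_center in the frame of cassette between 0.135 and 0.159 m or x of foot4_center in the frame of cassette between 0.135 and 0.159 m) and (x of foot1_center in the frame of cassette between 0.099 and 0.123 m or x of foot2_center in the frame of cassette between 0.099 and 0.123 m or x of foot3_center in the frame of cassette between 0.099 and 0.123 m or x of foot4_center in the frame of cassette between 0.099 and 0.123 m) and (x of foot1_center in the frame of cassette between 0.063 and 0.087 m or x of foot2_center in the frame of cassette between 0.063 and 0.087 m or x of foot3_center in the frame of cassette between 0.063 and 0.087 m or x of foot4_center in the frame of cassette between 0.063 and 0.087 m) and x of each of foot1_center, foot2_center, foot3_center, foot4_center in the frame of cassette above 0.063 m and x of pin_tip in the frame of cassette between 0.035 and 0.053 m and z of pin_tip in the frame of cassette between 0.032 and 0.05 m and x of pin_shoulder in the frame of cassette between 0.035 and 0.053 m and z of pin_shoulder in the frame of cassette between 0.032 and 0.05 m) or ((x of foot1_center in the frame of cassette between 0.135 and 0.159 m or x of foot2_center in the frame of cassette between 0.135 and 0.159 m or x of foot3_center in the frame of cassette between 0.135 and 0.159 m or x of foot4_center in the frame of cassette between 0.135 and 0.159 m) and (x of foot1_center in the frame of cassette between 0.099 and 0.123 m or x of foot2_center in the frame of cassette between 0.099 and 0.123 m or x of foot3_center in the frame of cassette between 0.099 and 0.123 m or x of foot4_center in the frame of cassette between 0.099 and 0.123 m) and (x of foot1_center in the frame of cassette between 0.063 and 0.087 m or x of foot2_center in the frame of cassette between 0.063 and 0.087 m or x of foot3_center in the frame of cassette between 0.063 and 0.087 m or x of foot4_center in the frame of cassette between 0.063 and 0.087 m) and (x of foot1_center in the frame of cassette between 0.027 and 0.051 m or x of foot2_center in the frame of cassette between 0.027 and 0.051 m or x of foot3_center in the frame of cassette between 0.027 and 0.051 m or x of foot4_center in the frame of cassette between 0.027 and 0.051 m) and x of each of foot1_center, foot2_center, foot3_center, foot4_center in the frame of cassette above 0.027 m and x of pin_tip in the frame of cassette between -0.001 and 0.017 m and z of pin_tip in the frame of cassette between 0.032 and 0.05 m and x of pin_shoulder in the frame of cassette between -0.001 and 0.017 m and z of pin_shoulder in the frame of cassette between 0.032 and 0.05 m)) and y of pin_tip in the frame of cassette above 0.07 m and value of joint pin_button below 0.002 m and horizontal distance between block_grip and mat below 0.045 m and angle between block_grip's own z axis and vertical below 0.1 rad and height (world z) of block_grip between 0.063 and 0.075 m and linear speed of each of pin, push_block, foot1, foot2, foot3, foot4 below 0.02 m/s); the robot touches nothing.
It fails at once if a foot is pushed hard with the push block (over 25 N) (contact force between push_block and foot1 above 25 N or contact force between push_block and foot2 above 25 N or contact force between push_block and foot3 above 25 N or contact force between push_block and foot4 above 25 N).
It fails at once if something else on the table is moved by more than 25 mm (distance of any of tape_measure, screwdriver, glue_bottle, mallet, offcut, screw_tray from where it was at the start of the episode above 0.025 m).
Of foot1, foot2, foot3, foot4 only 2 to 4 are there at a start; the rules pass over those that are not, and their reading is None.
At some moment in a run one of push_block, pin may be knocked a few centimetres aside while the robot is not near it.
It also fails if it takes over 210 s, if anything falls off the work surface, if the arm or the gripper's body presses on something with over 40 N, if the wrist force passes 120 N, or if a joint passes its speed limit or range.

### The arm

A 6-joint arm with a two-finger parallel gripper is mounted at the origin on the work surface. World frame = base frame: x ahead of the robot, y to its left, z up, the work surface at z = 0. Lengths are in mm, angles in rad, forces in N, time in s.
With the tool pointing down it reaches from about 325 to 775 mm from the base axis. Payload 5.5 kg.
Tool frame: the origin (TCP) lies midway between the tips of the shut fingers; the grasp point (between the pads) lies 19 mm behind it; z points along the fingers, y is the direction in which the jaws open and shut (so a half turn about z gives the same grasp; the last joint's range is limited). The gripper opens to 88 mm and grips with 3 to 60 N. Pads are 20 mm wide; open, the fingers measure 115 mm over their backs; the gripper's body (75 mm by 178 mm) begins 61 mm behind the grasp point.
Start: joints at [1.26, 0.091, 1.231, -0, 1.82, -0.057], TCP at [150.654, 580.792, 222.631] pointing down, gripper open.
Joint ranges: [-2.87, 2.87], [-0.86, 2.18], [0.17, 2.46], [-1.51, 4.65], [0.06, 2.69], [-2.65, 2.65]. Speed limits (rad/s): [2.57, 2.57, 3.01, 3.14, 3.14, 3.14].

### API

Orientations are given as a unit quaternion [w, x, y, z].
In Python, from station import ctrl gives the robot as it stands.
- The arm moves only by the tool drive_tool, never from a script. Its arguments are lists of equal length, an entry for each row: "delta_rot": the turn, a rotation vector about the tool's x, y, z each as a share of 120 degrees, from -1 to 1, a list of three; "xyz": the shift along the tool's x, y, z each as a share of 0.5 m, from -1 to 1, a list of three; "fingers": the gripper command: -1 is shut, 1 is fully open, values between are in proportion. In form: {"delta_rot": [[wx, wy, wz], ...], "xyz": [[dx, dy, dz], ...], "fingers": [fingers, ...]}. A call has 1 to 8 rows; each row is the pose to reach, as a shift and turn from the pose commanded when the call began, along the tool's axes at that moment; what a row does not reach only later rows make up. A row lasts 1/10 s, in which the tool goes at most 50 mm and 8.59 degrees, less where a joint would pass 70% of its speed; a pose out of reach is approached as far as the arm can. A call with a number of a shift or a turn outside -1 to 1 is refused whole. A call with a gripper value outside its range is refused whole. The fingers move at their own pace and stop on an object; "grip_force" is the grip in N (left out, the last holds). Time passes only in rows, so rows that repeat a pose let the fingers close. It gives the time, the measured TCP pose, the force and the opening at its end, in the units of the state.
- ctrl.sense(): the state, without advancing time (a new reading comes with each control period).
- ctrl.get_image(name): name is "scene" or "top" or "wrist"; returns a dict with "img" (480x640x3 uint8, blue, green, red), "range_z" (480x640 float32, mm along the optical axis (not along the pixel's ray), 0 where there is no reading), "camera_matrix" (3x3 intrinsics, pixels), "world_to_cam" (4x4, takes a point from world to camera coordinates). Camera axes: x right, y down, z forward; pixel columns grow to the right and rows downward; lengths in mm; the calibration is good to about 2 mm. A picture is of the moment at which its call begins.
- ctrl.sign_off(): hands the job in, once; it reports no verdict.
The state is a dict: "clock": time; "qpos": joint angles; "joint_velocities": joint speeds; "effort": joint torques, N m; "position": TCP position; "eef_rot": TCP orientation; "wrist_force": force on the tool from outside, world axes, zero at the start; "wrist_torque": the same for the moment, N m; "grip_width": opening from 0.0 (shut) to 1.0 (fully open).
Only numpy, scipy, OpenCV 4.12 (cv2) and the standard library are available. Lean on these libraries where they do the work, as an engineer would, in place of code of your own. Each camera call takes 0.05 s, during which the arm holds its last target. There are 200 camera calls.

## Working session

There is one attempt and no reset: what is moved stays moved. The work goes in short steps, Python scripts to look and compute and a tool call to move; the robot and the scene stay as the last step left them, time stands still between calls to the robot, and variables do not carry over. Pictures are saved under pics/ and viewed, about 12 in all and at most 16, crops included, and the job is handed in when it is done.

Besides the shell and the picture viewer there is one more tool, called after "Emit:" by a JSON object that holds its "method" and its "body". drive_tool: Moves the arm, as the interface text tells. Its arguments: {"type":"object","properties":{"delta_rot":{"type":"array","items":{"type":"array","items":{"type":"number","minimum":-1,"maximum":1}}},"xyz":{"type":"array","items":{"type":"array","items":{"type":"number","minimum":-1,"maximum":1}}},"fingers":{"type":"array","items":{"type":"number"}},"grip_force":{"type":"number"}},"required":["delta_rot","xyz","fingers"]}

```bash
ls; mkdir -p pics; cat > h.py <<'E'
import numpy as np, cv2
from station import ctrl
def grab(n):
    d=ctrl.get_image(n); return d
def cloud(d):
    K=np.array(d["camera_matrix"]);T=np.linalg.inv(np.array(d["world_to_cam"]))
    z=d["range_z"];v,u=np.mgrid[0:480,0:640]
    P=np.stack([(u-K[0,2])/K[0,0]*z,(v-K[1,2])/K[1,1]*z,z,np.ones_like(z)],-1)@T.T
    P=P[...,:3].copy();P[z<=0]=np.nan
    return P
E
python3 - <<'E'
from h import *
for n in("top","scene"):
    d=grab(n);cv2.imwrite(f"pics/{n}0.png",d["img"]);np.savez(f"{n}0.npz",**d);print(n,d["camera_matrix"],d["world_to_cam"])
print(ctrl.sense())
E
```

```text
pics
top [[466.56519287   0.         318.41127793]
 [  0.         466.56519287 243.66493767]
 [  0.           0.           1.        ]] [[ 1.96252296e-02 -9.99804380e-01  2.46001418e-03  1.64181768e+01]
 [-9.98089604e-01 -1.97356226e-02 -5.85461125e-02  5.20806057e+02]
 [ 5.85832096e-02 -1.30633368e-03 -9.98281674e-01  1.24229579e+03]
 [ 0.00000000e+00  0.00000000e+00  0.00000000e+00  1.00000000e+00]]
scene [[518.58920603   0.         324.05548542]
 [  0.         518.58920603 245.33641262]
 [  0.           0.           1.        ]] [[-2.27577786e-01  9.73745917e-01 -5.21932751e-03  1.00831891e+02]
 [ 7.00015658e-01  1.59872661e-01 -6.96002019e-01 -3.04029097e+02]
 [-6.76894696e-01 -1.62048209e-01 -7.18020855e-01  1.60968153e+03]
 [ 0.00000000e+00  0.00000000e+00  0.00000000e+00  1.00000000e+00]]
{'clock': 0.1, 'qpos': array([ 1.26028942e+00,  9.17689150e-02,  1.23170750e+00, -1.05035986e-05,
        1.81980750e+00, -5.66954078e-02]), 'joint_velocities': array([-0.00059822, -0.00011407, -0.00377115,  0.00067955,  0.00283992,
       -0.00026909]), 'effort': array([ 2.35118954e-03, -4.47861993e+01, -4.07567489e+01,  6.99857902e-02,
        2.84953834e-02, -1.06438185e-04]), 'position': array([150.58195802, 580.53484084, 221.66145892]), 'eef_rot': array([-1.49382886e-04,  1.26566620e-01,  9.91957749e-01, -8.32348729e-04]), 'wrist_force': array([-0.19896531, -0.30677534, -0.88511224]), 'wrist_torque': array([-0.0287473 , -0.0612304 ,  0.01531828]), 'grip_width': 1.0010516313749562}
```

View pics/top0.png

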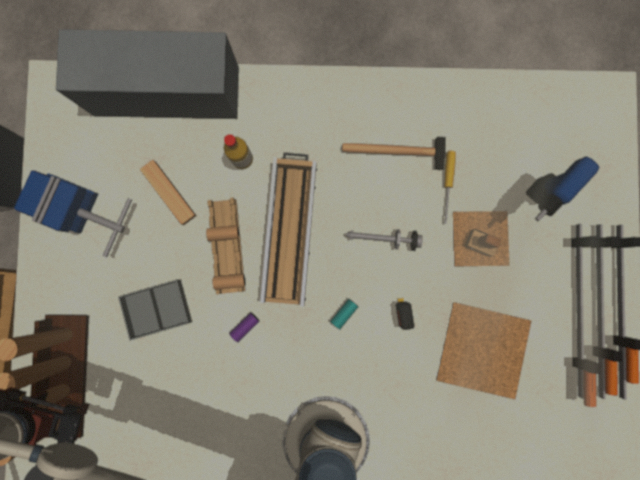

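View pics/scene0.png

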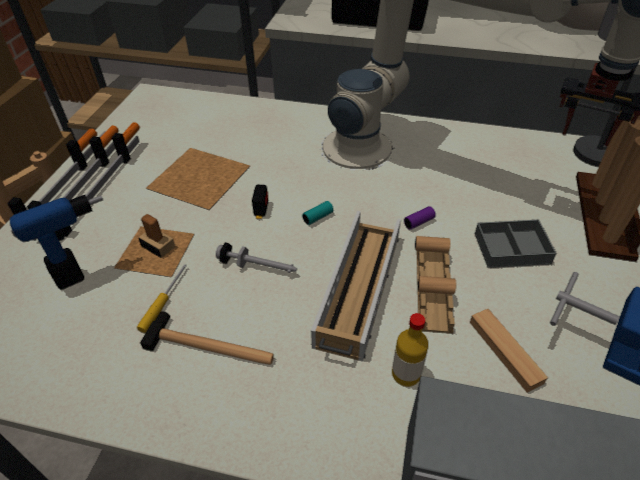

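```bash
cat >> h.py <<'E'
def rect(P,m):
    q=P[m][:,:2].astype(np.float32);r=cv2.minAreaRect(q);return np.round(r[0],1),np.round(r[1],1),round(r[2],1),len(q)
def win(P,u0,u1,v0,v1,z0,z1):
    m=np.zeros(P.shape[:2],bool);m[v0:v1,u0:u1]=1
    return m&(P[...,2]>z0)&(P[...,2]<z1)
E
python3 - <<'E'
from h import *
d=np.load("top0.npz");P=cloud(d)
z=P[...,2]
print("table",np.nanmedian(z[80:140,350:420]),np.nanmedian(z[250:290,340:400]), np.nanmedian(z[330:400,200:270]))
for n,w in dict(cass=(255,322,148,310,50,75),cassall=(255,322,158,310,8,80),rack=(203,250,192,298,20,80),footA=(203,250,215,245,52,80),footB=(203,250,270,295,52,80),pin=(340,428,225,255,12,60),collar=(385,428,225,255,36,60),matS=(448,515,205,270,1.5,5),blk=(448,515,205,270,20,110),hand=(448,515,205,270,60,110)).items():
    m=win(P,*w);print(n,rect(P,m),np.nanmax(P[m][:,2]),P[m].mean(0).round(1))
import sys
np.set_printoptions(linewidth=200)
print(z[225:260,462:506:2].round(0).astype(int))
E
```

```text
table -0.3912311799053896 0.1407227117392722 -0.025968211044983036
cass (array([559.3, 105.3]), array([112.2, 398.3]), 86.2, 1356) 73.14422674447133 [580.3 106.1  64.6]
cassall (array([554.7, 117.8]), array([141.2, 388.7]), 86.1, 6075) 73.14422674447133 [551.4 107.8  26.7]
rack (array([510.8, 273.3]), array([253.1,  81.7]), 8.9, 1488) 71.94404323985691 [495.4 270.6  49. ]
footA (array([542. , 278.5]), array([34.9, 80.5]), 7.1, 406) 69.90033498356047 [541.6 278.2  62.2]
footB (array([416.1, 258.7]), array([34.2, 81.5]), 7.1, 404) 71.94404323985691 [416.1 257.5  62.5]
pin (array([ 537.8, -147. ]), array([202.1,  54.2]), 87.8, 622) 54.323479191646584 [ 538.  -164.4   33.3]
collar (array([ 535. , -205.2]), array([85.9, 44.6]), 85.0, 178) 54.323479191646584 [ 534.2 -216.    43.7]
matS (array([ 548.5, -416.4]), array([175.2, 183.4]), 1.1, 1596) 4.997319973358344 [ 550.1 -415.8    3.1]
blk (array([ 532.6, -411.7]), array([76.3, 51.6]), 68.3, 586) 105.57548077387378 [ 530.6 -403.    56.3]
hand (array([ 532.4, -411.6]), array([41.6, 24.3]), 68.6, 212) 105.57548077387378 [ 531.5 -407.9   92.8]
[... 15776 characters left out ...]
                   6                    5                    5                    5
                    10                    2                    1                    5]
 [                   1                    6                    5                    4                    1                    5                    3                   -1                    4
                     2                    1                    5                    3                    3                    4                    2                    6                    2
                     4                    4                    2                    6]]<stdin>:9: RuntimeWarning: invalid value encountered in cast
```

```bash
python3 - <<'E'
from h import *
d=np.load("top0.npz");P=cloud(d);s=np.load("scene0.npz")
a=cv2.resize(d["img"][210:270,450:520],None,fx=5,fy=5,interpolation=3)
b=cv2.resize(s["img"][205:280,105:205],None,fx=4,fy=4,interpolation=3)
c=cv2.resize(d["img"][220:260,340:430],None,fx=5,fy=5,interpolation=3)
H=np.zeros((510,800,3),np.uint8);H[:300,:350]=a;H[:300,350:750]=b;H[305:505,:450]=c
cv2.imwrite("pics/c1.png",H)
# cassette fit
m=win(P,255,322,148,310,55,75);q=P[m][:,:2]
for it in range(3):
    th=np.deg2rad(-3.8) if it==0 else th
    R=np.array([[np.cos(th),np.sin(th)],[-np.sin(th),np.cos(th)]])
    l=q@R.T
    ym=(l[:,1].max()+l[:,1].min())/2
    sl=[]
    for sg in(-1,1):
        k=(sg*(l[:,1]-ym)>42)
        p=np.polyfit(l[k,0],l[k,1],1);sl.append(p[0]);print(sg,p[0],np.median(l[k,1]),np.percentile(l[k,0],[0,1,99,100]).round(1))
    th+=np.arctan(np.mean(sl))
print("th",np.rad2deg(th));
k=abs(l[:,1]-ym)<40;print("stopwall/handle x",np.percentile(l[k,0],[0,5,25,50,75,95,100]).round(1))
# block
m=win(P,448,515,205,270,60,110);print(rect(P,m))
# pin axis via shaft centroid
m=win(P,340,395,225,255,20,60);r=P[m];p=np.polyfit(r[:,1],r[:,0],1);print("shaft x=%.4f*y+%.2f"%tuple(p),rect(P,m),np.percentile(r[:,2],[10,50,90]))
m=win(P,380,428,225,255,27,60);r=P[m];print(rect(P,m));h=np.histogram(r[:,1],bins=np.arange(-260,-160,4));print(h)
m=win(P,448,515,205,270,-5,8)
E
```

```text
-1 0.0028662562817369057 90.6929492058296 [353.1 355.9 726.4 729.3]
1 -0.0009448025233585609 193.05707745853624 [352.1 355.1 728.5 731.8]
-1 0.0019061298080132036 90.18592182409894 [353.2 356.  726.5 729.3]
1 -0.0019048435495407968 192.58078666986032 [352.3 355.3 728.7 732. ]
-1 0.0019054870818762254 90.18559968210243 [353.2 356.  726.5 729.3]
1 -0.0019054862208293566 192.58035563885414 [352.3 355.3 728.7 732. ]
th -3.7449175482352084
stopwall/handle x [715.4 716.1 717.8 721.8 725.4 728.5 729.9]
(array([ 532.4, -411.6]), array([41.6, 24.3]), 68.6, 212)
shaft x=0.0770*y+550.72 (array([ 544.5, -111. ]), array([129.6,  24.4]), 88.2, 292) [25.5719761  29.81123559 33.34750739]
(array([ 537.4, -192.4]), array([111.7,  53.3]), 85.0, 349)
(array([ 0,  0,  0, 19, 14, 23, 13, 29, 38, 23,  4,  2,  6,  5,  6,  5,  6,
        4, 24, 29, 27,  7,  8,  6]), array([-260, -256, -252, -248, -244, -240, -236, -232, -228, -224, -220,
       -216, -212, -208, -204, -200, -196, -192, -188, -184, -180, -176,
       -172, -168, -164]))
```

View pics/c1.png

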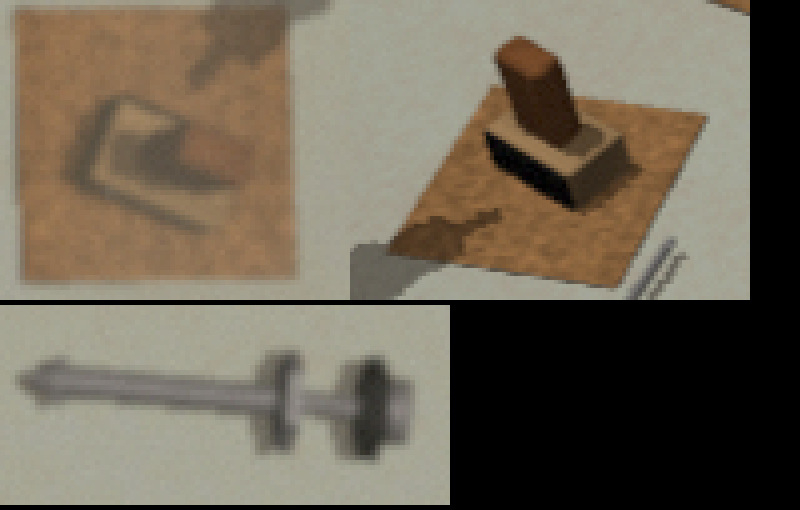

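```bash
cat >> h.py <<'E'
from scipy.spatial.transform import Rotation as Rn
TH=np.deg2rad(-3.745);O=np.array([559.6,105.1])
def cas(lx,ly): c,s=np.cos(TH),np.sin(TH);return O+[c*lx-s*ly,s*lx+c*ly]
def uncas(p): c,s=np.cos(TH),np.sin(TH);q=np.array(p[:2])-O;return np.array([c*q[0]+s*q[1],-s*q[0]+c*q[1]])
def go(x,y,z,psi):
    s=ctrl.sense();q=s["eef_rot"];R=Rn.from_quat([q[1],q[2],q[3],q[0]])
    a=np.deg2rad(psi);T=Rn.from_matrix(np.array([[np.cos(a),np.sin(a),0],[np.sin(a),-np.cos(a),0],[0,0,-1]]))
    d=R.inv().apply(np.array([x,y,z])-s["position"]);r=(R.inv()*T).as_rotvec()
    print("xyz",(d/500).round(4).tolist(),"rot",(r/np.deg2rad(120)).round(4).tolist(),"rows",round(max(np.linalg.norm(d)/50,np.rad2deg(np.linalg.norm(r))/8.59),1),"pos",s["position"].round(1),"F",s["wrist_force"].round(1),"g",round(88*s["grip_width"],1),"t",s["clock"], "q6",s["qpos"][5].round(2))
E
python3 -c "
from h import *
go(542,278.5,160,98.9);print(cas(100,0),cas(30,0))"
```

```text
xyz [-0.9094, -0.3879, 0.1239] rot [-0.0007, 0.0004, 0.5546] rows 10.0 pos [150.6 580.5 221.7] F [-0.2 -0.3 -0.9] g 88.1 t 0.1 q6 -0.06
[659.38646269  98.56839506] [589.53593881 103.14051852]
```

Emit:
{"method": "drive_tool", "body": {"delta_rot": [[0, 0, 0.0693], [0, 0, 0.1387], [0, 0, 0.208], [0, 0, 0.277], [0, 0, 0.347], [0, 0, 0.416], [0, 0, 0.485], [0, 0, 0.5546]], "xyz": [[-0.091, -0.0388, 0.0], [-0.182, -0.0776, 0.0], [-0.273, -0.1164, 0.0], [-0.364, -0.1552, 0.0], [-0.455, -0.194, 0.0], [-0.546, -0.2327, 0.0], [-0.637, -0.2715, 0.0], [-0.728, -0.31, 0.0]], "fingers": [1, 1, 1, 1, 1, 1, 1, 1]}}

```text
clock: 0.9
position: [465.3, 337.8, 222.2]
eef_rot: [-0.0, 0.652, 0.758, -0.0]
wrist_force: [0.3, 1.8, -0.8]
grip_width: 1.006
```

```bash
python3 -c "
from h import *
go(542,278.5,130,98.9)"
```

```text
xyz [-0.14, 0.1342, 0.1844] rot [-0.0002, 0.0001, -0.0028] rows 2.7 pos [465.3 337.8 222.2] F [ 0.3  1.8 -0.8] g 88.5 t 0.9 q6 0.42
```

Emit:
{"method": "drive_tool", "body": {"delta_rot": [[0, 0, 0], [0, 0, 0], [0, 0, 0], [0, 0, 0], [0, 0, 0], [0, 0, 0]], "xyz": [[-0.07, 0.067, 0], [-0.14, 0.134, 0], [-0.14, 0.134, 0.09], [-0.14, 0.134, 0.184], [-0.14, 0.134, 0.184], [-0.14, 0.134, 0.184]], "fingers": [1, 1, 1, 1, 1, 1]}}

```text
clock: 1.5
position: [540.4, 280.4, 130.1]
eef_rot: [-0.001, 0.65, 0.76, -0.001]
wrist_force: [-0.6, -1.0, 0.4]
grip_width: 1.003
```

```bash
python3 - <<'E'
from h import *
d=grab("wrist");cv2.imwrite("pics/w1.png",d["img"]);P=cloud(d)
print(d["world_to_cam"].round(3))
z=P[...,2]
m=(z>52)&(z<75)&(np.hypot(P[...,0]-542,P[...,1]-278)<60);print(rect(P,m),np.nanmax(P[m][:,2]))
go(542,278.5,32,98.9)
E
```

```text
[[ 9.88000e-01  1.54000e-01 -3.00000e-03 -5.76160e+02]
 [ 1.49000e-01 -9.52000e-01  2.69000e-01  1.79089e+02]
 [ 3.80000e-02 -2.66000e-01 -9.63000e-01  3.54908e+02]
 [ 0.00000e+00  0.00000e+00  0.00000e+00  1.00000e+00]]
(array([543.2, 282.2]), array([34.7, 81. ]), 6.9, 6128) 67.82841881807929
xyz [-0.0054, -0.0005, 0.2019] rot [0.001, -0.0003, 0.0003] rows 2.0 pos [541.6 281.1 133. ] F [ 0.9 -0.3  2.8] g 88.1 t 1.55 q6 0.27
```

View pics/w1.png

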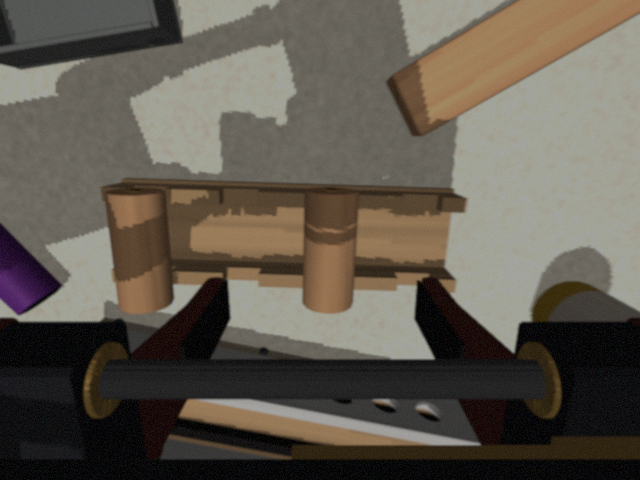

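Emit:
{"method": "drive_tool", "body": {"delta_rot": [[0, 0, 0], [0, 0, 0], [0, 0, 0], [0, 0, 0], [0, 0, 0], [0, 0, 0], [0, 0, 0], [0, 0, 0]], "xyz": [[-0.002, -0.003, 0.05], [-0.002, -0.003, 0.1], [-0.002, -0.003, 0.15], [-0.002, -0.003, 0.199], [-0.002, -0.003, 0.199], [-0.002, -0.003, 0.199], [-0.002, -0.003, 0.199], [-0.002, -0.003, 0.199]], "fingers": [1, 1, 1, 1, 1, -1, -1, -1], "grip_force": 15}}

```text
clock: 2.35
position: [541.1, 280.1, 34.0]
eef_rot: [0.001, 0.65, 0.76, 0.002]
wrist_force: [-0.1, -0.1, 0.0]
grip_width: 0.763
```

Emit:
{"method": "drive_tool", "body": {"delta_rot": [[0, 0, 0], [0, 0, 0], [0, 0, 0], [0, 0, 0], [0, 0, 0], [0, 0, 0]], "xyz": [[0, 0, 0], [0, 0, 0], [0, 0, 0], [0, 0, -0.08], [0, 0, -0.16], [0, 0, -0.2]], "fingers": [-1, -1, -1, -1, -1, -1]}}

```text
clock: 2.95
position: [540.9, 279.8, 135.5]
eef_rot: [0.001, 0.65, 0.76, 0.002]
wrist_force: [-0.3, -0.3, 0.8]
grip_width: 0.22
```

```bash
python3 -c "
from h import *
go(*cas(100,0),125,86.3);print(ctrl.sense()['eef_rot'])"
```

```text
xyz [-0.3948, 0.178, 0.0214] rot [0.0022, -0.0009, 0.105] rows 4.3 pos [540.9 279.8 135.5] F [-0.3 -0.3  0.8] g 19.3 t 2.95 q6 0.27
[0.00107884 0.65009445 0.75984925 0.00227204]
```

Emit:
{"method": "drive_tool", "body": {"delta_rot": [[0, 0, 0], [0, 0, 0], [0, 0, 0], [0, 0, 0], [0, 0, 0], [0, 0, 0], [0, 0, 0], [0, 0, 0]], "xyz": [[0, 0, 0], [0, 0, 0], [0, 0, 0], [0, 0, 0], [0, 0, 0], [0, 0, 0], [0, 0, 0], [0, 0, 0]], "fingers": [1, 1, 1, 1, 1, 1, 1, 1]}}

```text
clock: 3.75
position: [539.8, 279.4, 131.1]
eef_rot: [-0.0, 0.65, 0.76, -0.0]
wrist_force: [0.9, 0.2, 0.4]
grip_width: 0.911
```

```bash
python3 - <<'E'
from h import *
d=grab("top");cv2.imwrite("pics/t2.png",d["img"]);P=cloud(d)
z=P[...,2]
d=grab("wrist");cv2.imwrite("pics/w2.png",d["img"]);P2=cloud(d)
for P in(P,P2):
  m=(P[...,2]>52)&(P[...,2]<75)&(np.hypot(P[...,0]-542,P[...,1]-278)<60);print(rect(P,m) if m.any() else 0)
go(542,279,32,98.5)
E
```

```text
(array([544. , 258.9]), array([34.5, 45.9]), 9.4, 228)
(array([543.5, 280.7]), array([34.5, 80.6]), 7.2, 6077)
xyz [-0.0015, 0.0042, 0.1984] rot [0.0001, -0.0, 0.0034] rows 2.0 pos [539.8 279.4 131.2] F [0.2 0.3 0.4] g 87.0 t 3.85 q6 0.27
```

View pics/w2.png

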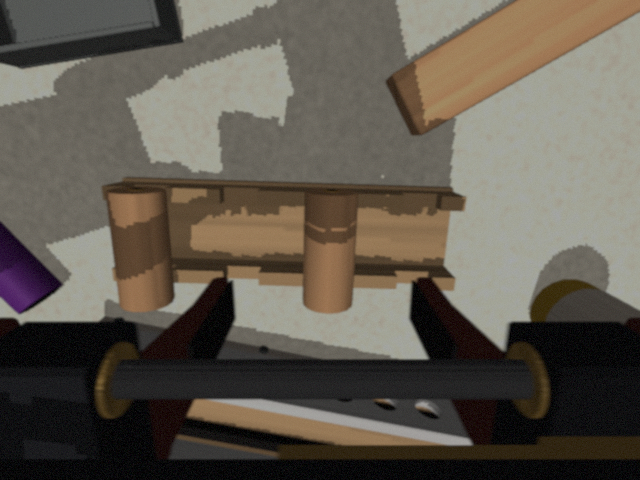

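Emit:
{"method": "drive_tool", "body": {"delta_rot": [[0, 0, 0.005], [0, 0, 0.005], [0, 0, 0.005], [0, 0, 0.005], [0, 0, 0.005], [0, 0, 0.005], [0, 0, 0.005], [0, 0, 0.005]], "xyz": [[0, 0.0062, 0.05], [0, 0.0062, 0.1], [0, 0.0062, 0.15], [0, 0.0062, 0.198], [0, 0.0062, 0.198], [0, 0.0062, 0.198], [0, 0.0062, 0.198], [0, 0.0062, 0.198]], "fingers": [0.4, 0.4, 0.4, 0.4, 0.4, -1, -1, -1], "grip_force": 15}}

```text
clock: 4.65
position: [543.9, 280.3, 34.3]
eef_rot: [0.001, 0.654, 0.756, 0.001]
wrist_force: [-0.1, -0.1, -0.9]
grip_width: 0.468
```

Emit:
{"method": "drive_tool", "body": {"delta_rot": [[0, 0, 0], [0, 0, 0], [0, 0, 0], [0, 0, 0], [0, 0, 0]], "xyz": [[0, 0, 0], [0, 0, 0], [0, 0, 0], [0, 0, 0], [0, 0, 0]], "fingers": [-1, -1, -1, -1, -1]}}

```text
clock: 5.15
position: [544.2, 280.2, 33.8]
eef_rot: [0.001, 0.654, 0.756, 0.002]
wrist_force: [4.1, 1.8, 5.5]
grip_width: 0.406
```

```bash
python3 -c "
from h import *
go(543,280,125,98.3)"
```

```text
xyz [0.0, -0.0017, -0.1824] rot [0.0018, -0.0004, -0.0] rows 1.8 pos [544.2 280.2  33.8] F [4.1 1.8 5.5] g 35.7 t 5.15 q6 0.28
```

Emit:
{"method": "drive_tool", "body": {"delta_rot": [[0, 0, 0], [0, 0, 0], [0, 0, 0], [0, 0, 0]], "xyz": [[0, 0, -0.05], [0, 0, -0.1], [0, 0, -0.15], [0, 0, -0.18]], "fingers": [-1, -1, -1, -1]}}

```text
clock: 5.55
position: [542.5, 279.9, 123.4]
eef_rot: [-0.0, 0.654, 0.757, -0.0]
wrist_force: [0.5, -0.0, -1.0]
grip_width: 0.406
```

```bash
python3 -c "
from h import *
go(*cas(100,0),125,86.3)"
```

```text
xyz [-0.3927, 0.1789, -0.0033] rot [-0.0002, -0.0001, 0.1001] rows 4.3 pos [542.5 279.9 123.4] F [ 0.5 -0.  -1. ] g 35.7 t 5.55 q6 0.28
```

Emit:
{"method": "drive_tool", "body": {"delta_rot": [[0, 0, 0.02], [0, 0, 0.04], [0, 0, 0.06], [0, 0, 0.08], [0, 0, 0.1], [0, 0, 0.1], [0, 0, 0.1], [0, 0, 0.1]], "xyz": [[-0.0785, 0.0358, 0], [-0.157, 0.0716, 0], [-0.2355, 0.107, 0], [-0.314, 0.143, 0], [-0.3927, 0.179, 0], [-0.3927, 0.179, 0], [-0.3927, 0.179, 0], [-0.3927, 0.179, 0]], "fingers": [-1, -1, -1, -1, -1, -1, -1, -1]}}

```text
clock: 6.35
position: [658.9, 99.4, 121.3]
eef_rot: [-0.001, 0.729, 0.684, -0.001]
wrist_force: [-0.0, 0.2, -0.8]
grip_width: 0.406
```

```bash
python3 - <<'E'
from h import *
d=grab("wrist");P=cloud(d);T=np.linalg.inv(d["world_to_cam"]);print(T[:3,3])
cv2.imwrite("pics/w3.png",d["img"]);np.savez("w3.npz",**d)
m=(P[...,2]>58)&(P[...,2]<72);L=np.stack([(P[...,:2]-O)@[np.cos(TH),np.sin(TH)],(P[...,:2]-O)@[-np.sin(TH),np.cos(TH)]],-1)
for a,b in((-62,-40),(40,62)):
    k=m&(L[...,1]>a)&(L[...,1]<b)
    if k.sum()>20: print(k.sum(),np.percentile(L[k][:,1],[1,50,99]).round(1),np.percentile(L[k][:,0],[0,1,99,100]).round(1),np.polyfit(L[k][:,0],L[k][:,1],1))
go(*cas(100,0),27,86.3)
E
```

```text
[663.38966131 173.06288526 283.15444849]
1772 [-52.5 -45.6 -43. ] [-102.9  -98.4   51.2  165.8] [-3.64409331e-03 -4.67318242e+01]
8208 [41.9 54.6 59.3] [-88.8 -84.6 178.7 181. ] [-1.08083893e-02  5.49844460e+01]
xyz [-0.0025, 0.0013, 0.1893] rot [-0.0006, -0.0001, 0.0009] rows 1.9 pos [658.9  99.8 121.7] F [-0.8  0.2 -0.8] g 35.5 t 6.4 q6 0.16
```

Emit:
{"method": "drive_tool", "body": {"delta_rot": [[0, 0, 0], [0, 0, 0], [0, 0, 0], [0, 0, 0], [0, 0, 0], [0, 0, 0], [0, 0, 0], [0, 0, 0]], "xyz": [[0, 0, 0.04], [0, 0, 0.08], [0, 0, 0.12], [0, 0, 0.15], [0, 0, 0.17], [0, 0, 0.18], [0, 0, 0.188], [0, 0, 0.188]], "fingers": [-1, -1, -1, -1, -1, -1, -1, -1]}}

```text
clock: 7.2
position: [659.9, 98.6, 28.3]
eef_rot: [0.0, 0.729, 0.684, 0.0]
wrist_force: [-0.2, -0.4, -1.0]
grip_width: 0.41
```

```bash
python3 -c "
from h import *
go(*cas(100,0),26,86.3)"
```

```text
xyz [-0.0001, -0.001, 0.0046] rot [0.0001, -0.0, 0.0001] rows 0.0 pos [659.9  98.6  28.3] F [-0.2 -0.4 -1. ] g 36.0 t 7.2 q6 0.16
```

Emit:
{"method": "drive_tool", "body": {"delta_rot": [[0, 0, 0], [0, 0, 0], [0, 0, 0], [0, 0, 0], [0, 0, 0], [0, 0, 0], [0, 0, 0], [0, 0, 0]], "xyz": [[0, 0, 0.003], [0, 0, 0.005], [0, 0, 0.005], [0, 0, 0.005], [0, 0, 0.005], [0, 0, 0.005], [0, 0, 0.005], [0, 0, 0.005]], "fingers": [-1, -1, -1, 0.3, 0.3, 0.3, 0.3, 0.3]}}

```text
clock: 8.0
position: [659.8, 98.5, 25.7]
eef_rot: [0.0, 0.73, 0.684, 0.0]
wrist_force: [0.1, -0.1, -0.6]
grip_width: 0.646
```

Emit:
{"method": "drive_tool", "body": {"delta_rot": [[0, 0, 0], [0, 0, 0], [0, 0, 0], [0, 0, 0], [0, 0, 0]], "xyz": [[0, 0, 0], [0, 0, -0.05], [0, 0, -0.12], [0, 0, -0.18], [0, 0, -0.2]], "fingers": [0.3, 0.3, 0.3, 0.3, 0.3]}}

```text
clock: 8.5
position: [661.3, 98.7, 130.3]
eef_rot: [0.002, 0.73, 0.684, 0.003]
wrist_force: [0.1, -0.5, 0.8]
grip_width: 0.65
```

```bash
python3 - <<'E'
from h import *
P=cloud(grab("wrist"))
m=(P[...,2]>46)&(P[...,2]<62)&(np.hypot(P[...,0]-659,P[...,1]-99)<43);print(rect(P,m),P[m].mean(0))
go(416.8,260,130,98.5)
E
```

```text
(array([658.9,  98.6]), array([80.3, 33.9]), 85.1, 5554) [659.14796765 101.16726154  54.40049621]
xyz [0.2905, -0.5089, -0.0024] rot [0.0032, -0.0002, -0.1016] rows 5.9 pos [661.4  98.6 130.3] F [-1.   0.9  0.9] g 57.3 t 8.55 q6 0.16
```

Emit:
{"method": "drive_tool", "body": {"delta_rot": [[0, 0, -0.017], [0, 0, -0.034], [0, 0, -0.051], [0, 0, -0.068], [0, 0, -0.085], [0, 0, -0.1], [0, 0, -0.1], [0, 0, -0.1]], "xyz": [[0.048, -0.085, 0], [0.097, -0.17, 0], [0.145, -0.254, 0], [0.194, -0.339, 0], [0.242, -0.424, 0], [0.2905, -0.509, 0], [0.2905, -0.509, 0], [0.2905, -0.509, 0]], "fingers": [0.3, 0.3, 0.3, 0.3, 0.3, 0.3, 0.3, 0.3]}}

```text
clock: 9.35
position: [414.2, 260.1, 124.3]
eef_rot: [-0.0, 0.653, 0.757, -0.001]
wrist_force: [-0.3, -0.5, -0.2]
grip_width: 0.649
```

```bash
python3 - <<'E'
from h import *
P=cloud(grab("wrist"))
m=(P[...,2]>52)&(P[...,2]<72)&(np.hypot(P[...,0]-416,P[...,1]-259)<60);print(rect(P,m),P[m].mean(0))
go(417,260,33.5,98.3)
E
```

```text
(array([416.8, 262.2]), array([34.7, 80.5]), 7.4, 6412) [416.25563773 264.50253114  62.36093655]
xyz [0.0005, 0.0042, 0.1818] rot [-0.0005, 0.0005, 0.0002] rows 1.8 pos [415.1 259.5 124.4] F [-0.4 -0.7 -0.4] g 57.3 t 9.4 q6 0.34
```

Emit:
{"method": "drive_tool", "body": {"delta_rot": [[0, 0, 0], [0, 0, 0], [0, 0, 0], [0, 0, 0], [0, 0, 0], [0, 0, 0], [0, 0, 0], [0, 0, 0]], "xyz": [[0.003, 0.004, 0.05], [0.003, 0.004, 0.1], [0.003, 0.004, 0.15], [0.003, 0.004, 0.182], [0.003, 0.004, 0.182], [0.003, 0.004, 0.182], [0.003, 0.004, 0.182], [0.003, 0.004, 0.182]], "fingers": [0.3, 0.3, 0.3, 0.3, 0.3, -1, -1, -1]}}

```text
clock: 10.2
position: [417.9, 261.8, 35.9]
eef_rot: [0.0, 0.654, 0.756, 0.001]
wrist_force: [0.5, 0.2, -0.0]
grip_width: 0.416
```

Emit:
{"method": "drive_tool", "body": {"delta_rot": [[0, 0, 0], [0, 0, 0], [0, 0, 0], [0, 0, 0], [0, 0, 0], [0, 0, 0], [0, 0, 0], [0, 0, 0]], "xyz": [[0, 0, 0], [0, 0, 0], [0, 0, 0], [0, 0, -0.04], [0, 0, -0.08], [0, 0, -0.13], [0, 0, -0.18], [0, 0, -0.18]], "fingers": [-1, -1, -1, -1, -1, -1, -1, -1]}}

```text
clock: 11.0
position: [418.1, 262.5, 128.2]
eef_rot: [0.001, 0.654, 0.757, 0.003]
wrist_force: [0.5, -0.2, -0.2]
grip_width: 0.405
```

```bash
python3 - <<'E'
from h import *
go(*cas(25,0),125,86.3)
E
```

```text
xyz [-0.363, 0.2832, 0.0071] rot [0.0024, -0.0013, 0.1002] rows 4.6 pos [418.1 262.5 128.2] F [ 0.5 -0.2 -0.2] g 35.6 t 11.0 q6 0.35
```

Emit:
{"method": "drive_tool", "body": {"delta_rot": [[0, 0, 0.02], [0, 0, 0.04], [0, 0, 0.06], [0, 0, 0.08], [0, 0, 0.1], [0, 0, 0.1], [0, 0, 0.1], [0, 0, 0.1]], "xyz": [[-0.0726, 0.0566, 0], [-0.145, 0.113, 0], [-0.218, 0.17, 0], [-0.29, 0.227, 0], [-0.363, 0.283, 0], [-0.363, 0.283, 0], [-0.363, 0.283, 0], [-0.363, 0.283, 0]], "fingers": [-1, -1, -1, -1, -1, -1, -1, -1]}}

```text
clock: 11.8
position: [582.1, 103.2, 123.4]
eef_rot: [-0.001, 0.729, 0.684, -0.001]
wrist_force: [0.0, -0.1, -1.5]
grip_width: 0.405
```

```bash
python3 - <<'E'
from h import *
go(*cas(25,0),28,86.3)
E
```

```text
xyz [0.0008, 0.0052, 0.1908] rot [-0.001, -0.0001, 0.0006] rows 1.9 pos [582.1 103.2 123.4] F [ 0.  -0.1 -1.5] g 35.7 t 11.8 q6 0.18
```

Emit:
{"method": "drive_tool", "body": {"delta_rot": [[0, 0, 0], [0, 0, 0], [0, 0, 0], [0, 0, 0], [0, 0, 0], [0, 0, 0], [0, 0, 0], [0, 0, 0]], "xyz": [[0, 0.004, 0.04], [0, 0.004, 0.08], [0, 0.004, 0.12], [0, 0.004, 0.15], [0, 0.004, 0.17], [0, 0.004, 0.18], [0, 0.004, 0.188], [0, 0.004, 0.188]], "fingers": [-1, -1, -1, -1, -1, -1, -1, -1]}}

```text
clock: 12.6
position: [585.2, 102.4, 30.8]
eef_rot: [0.0, 0.729, 0.684, 0.0]
wrist_force: [-0.1, -0.5, -1.1]
grip_width: 0.404
```

```bash
python3 - <<'E'
from h import *
go(*cas(25,0),27,86.3)
E
```

```text
xyz [0.002, -0.0015, 0.0075] rot [0.0001, -0.0, 0.0001] rows 0.1 pos [585.2 102.4  30.8] F [-0.1 -0.5 -1.1] g 35.6 t 12.6 q6 0.18
```

Emit:
{"method": "drive_tool", "body": {"delta_rot": [[0, 0, 0], [0, 0, 0], [0, 0, 0], [0, 0, 0], [0, 0, 0], [0, 0, 0], [0, 0, 0], [0, 0, 0]], "xyz": [[0, 0, 0.003], [0, 0, 0.006], [0, 0, 0.006], [0, 0, 0.006], [0, 0, 0.006], [0, 0, 0.006], [0, 0, 0.006], [0, 0, 0.006]], "fingers": [-1, -1, -1, 0.3, 0.3, 0.3, 0.3, 0.3]}}

```text
clock: 13.4
position: [585.2, 102.3, 27.7]
eef_rot: [0.0, 0.73, 0.684, 0.0]
wrist_force: [-0.0, -0.3, 0.1]
grip_width: 0.652
```

Emit:
{"method": "drive_tool", "body": {"delta_rot": [[0, 0, 0], [0, 0, 0], [0, 0, 0], [0, 0, 0], [0, 0, 0], [0, 0, 0]], "xyz": [[0, 0, 0], [0, 0, -0.05], [0, 0, -0.12], [0, 0, -0.2], [0, 0, -0.28], [0, 0, -0.32]], "fingers": [0.3, 0.3, 0.3, 0.3, 0.3, 0.3]}}

```text
clock: 14.0
position: [586.2, 102.5, 192.4]
eef_rot: [0.002, 0.73, 0.684, 0.002]
wrist_force: [0.5, -0.4, 0.7]
grip_width: 0.649
```

```bash
python3 - <<'E'
from h import *
d=grab("wrist");P=cloud(d);cv2.imwrite("pics/w4.png",d["img"])
for c in(cas(25,0),cas(100,0)):
    m=(P[...,2]>46)&(P[...,2]<62)&(np.hypot(*(P[...,:2]-c).transpose(2,0,1))<43);print(rect(P,m),P[m].mean(0))
d=grab("top");P=cloud(d);cv2.imwrite("pics/t3.png",d["img"])
m=win(P,448,515,205,270,60,110);print(rect(P,m) if m.any() else 0)
m=win(P,380,428,225,255,27,60);print(rect(P,m))
go(532.4,-411.6,175,68.4)
E
```

```text
(array([584.2, 102.4]), array([80. , 33.3]), 85.3, 3653) [584.32203295 104.49848273  54.41101891]
(array([658.5,  98.8]), array([79.9, 34.2]), 85.3, 3677) [656.99840816 100.85957997  54.33592184]
(array([ 532.2, -412. ]), array([40.7, 24.5]), 66.8, 211)
(array([ 533.5, -192.4]), array([ 53.6, 111.2]), 1.6, 351)
xyz [-1.0331, -0.0424, 0.0328] rot [0.0034, -0.0012, 0.1492] rows 10.3 pos [586.7 102.5 192.3] F [ 0.1 -0.1 -0.4] g 57.0 t 14.1 q6 0.18
```

Emit:
{"method": "drive_tool", "body": {"delta_rot": [[0, 0, 0.02], [0, 0, 0.04], [0, 0, 0.06], [0, 0, 0.08], [0, 0, 0.1], [0, 0, 0.12], [0, 0, 0.14], [0, 0, 0.149]], "xyz": [[-0.09, -0.004, 0], [-0.18, -0.008, 0], [-0.27, -0.012, 0], [-0.36, -0.016, 0], [-0.45, -0.02, 0], [-0.54, -0.024, 0], [-0.63, -0.028, 0], [-0.72, -0.03, 0]], "fingers": [0.3, 0.3, 0.3, 0.3, 0.3, 0.3, 0.3, 0.3]}}

```text
clock: 14.9
position: [545.9, -257.5, 185.2]
eef_rot: [-0.001, 0.827, 0.562, -0.001]
wrist_force: [0.2, 0.6, 0.0]
grip_width: 0.651
```

```bash
python3 - <<'E'
from h import *
go(532.3,-411.8,175,68.4)
E
```

```text
xyz [-0.2969, 0.0887, 0.02] rot [-0.0014, -0.0002, -0.0005] rows 3.1 pos [ 545.9 -257.5  185.2] F [0.2 0.6 0. ] g 57.3 t 14.9 q6 -0.12
```

Emit:
{"method": "drive_tool", "body": {"delta_rot": [[0, 0, 0], [0, 0, 0], [0, 0, 0], [0, 0, 0], [0, 0, 0], [0, 0, 0], [0, 0, 0]], "xyz": [[-0.075, 0.022, 0], [-0.15, 0.044, 0], [-0.22, 0.066, 0.01], [-0.296, 0.089, 0.02], [-0.296, 0.089, 0.02], [-0.296, 0.089, 0.02], [-0.296, 0.089, 0.02]], "fingers": [0.3, 0.3, 0.3, 0.3, 0.3, 0.3, 0.3]}}

```text
clock: 15.6
position: [534.1, -408.8, 176.7]
eef_rot: [-0.001, 0.827, 0.563, 0.0]
wrist_force: [-0.4, 0.1, 1.0]
grip_width: 0.653
```

```bash
python3 - <<'E'
from h import *
d=grab("wrist");P=cloud(d);cv2.imwrite("pics/w5.png",d["img"])
near=np.hypot(P[...,0]-532,P[...,1]+412)<60
for a,b in((95,106),(28,40)):
    m=(P[...,2]>a)&(P[...,2]<b)&near;print(rect(P,m),P[m].mean(0))
m=(P[...,2]<12)&(P[...,2]>-5)&near; print(np.median(P[m][:,2]))
go(532.5,-411.8,62,68.4)
E
```

```text
(array([ 533.6, -409.6]), array([39.8, 23.4]), 67.8, 1843) [ 533.89039091 -408.5435097    99.68234467]
(array([ 533.2, -409.9]), array([76.3, 50.1]), 68.2, 3048) [ 536.7710135  -400.46408584   34.26823529]
2.730318289041577
xyz [-0.0073, -0.001, 0.2306] rot [-0.0002, -0.0002, 0.0009] rows 2.3 pos [ 534.3 -408.6  177.3] F [ 1.2  0.2 -0.4] g 57.3 t 15.65 q6 -0.33
```

View pics/w5.png

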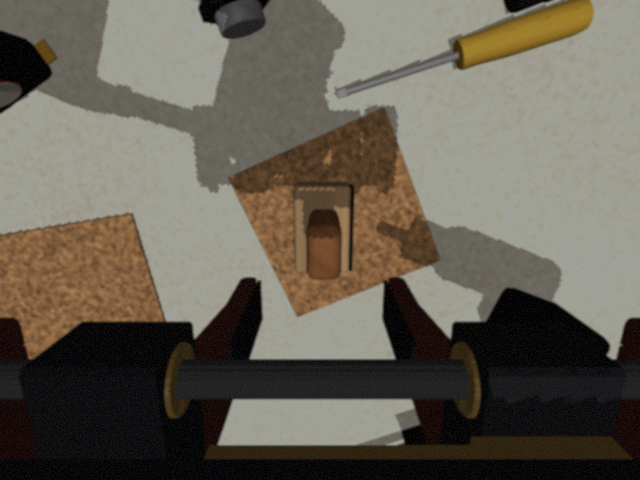

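Emit:
{"method": "drive_tool", "body": {"delta_rot": [[0, 0, 0], [0, 0, 0], [0, 0, 0], [0, 0, 0], [0, 0, 0], [0, 0, 0], [0, 0, 0], [0, 0, 0]], "xyz": [[-0.004, -0.001, 0.05], [-0.004, -0.001, 0.1], [-0.004, -0.001, 0.15], [-0.004, -0.001, 0.2], [-0.004, -0.001, 0.238], [-0.004, -0.001, 0.238], [-0.004, -0.001, 0.238], [-0.004, -0.001, 0.238]], "fingers": [0.0, 0.0, 0.0, 0.0, 0.0, -1, -1, -1], "grip_force": 30}}

```text
clock: 16.45
position: [533.8, -411.7, 61.0]
eef_rot: [0.002, 0.827, 0.563, 0.0]
wrist_force: [-0.5, 0.3, -1.5]
grip_width: 0.273
```

Emit:
{"method": "drive_tool", "body": {"delta_rot": [[0, 0, 0], [0, 0, 0], [0, 0, 0], [0, 0, 0], [0, 0, 0], [0, 0, 0]], "xyz": [[0, 0, 0], [0, 0, 0], [0, 0, 0], [0, 0, 0], [0, 0, 0], [0, 0, 0]], "fingers": [-1, -1, -1, -1, -1, -1]}}

```text
clock: 17.05
position: [533.7, -411.9, 60.9]
eef_rot: [0.001, 0.827, 0.562, 0.001]
wrist_force: [-0.1, 1.4, 5.5]
grip_width: 0.272
```

```bash
python3 - <<'E'
from h import *
go(532.5,-411.8,190,68.4)
E
```

```text
xyz [-0.0008, -0.0015, -0.2582] rot [0.0015, 0.0002, 0.0003] rows 2.6 pos [ 533.7 -411.9   60.9] F [-0.1  1.4  5.5] g 23.9 t 17.05 q6 -0.33
```

Emit:
{"method": "drive_tool", "body": {"delta_rot": [[0, 0, 0], [0, 0, 0], [0, 0, 0], [0, 0, 0]], "xyz": [[0, 0, -0.06], [0, 0, -0.13], [0, 0, -0.2], [0, 0, -0.24]], "fingers": [-1, -1, -1, -1]}}

```text
clock: 17.45
position: [533.1, -412.3, 182.2]
eef_rot: [0.002, 0.827, 0.562, 0.0]
wrist_force: [0.5, 0.2, -1.3]
grip_width: 0.268
```

```bash
python3 - <<'E'
from h import *
go(*cas(-70,0),180,86.3)
E
```

```text
xyz [0.9388, -0.4647, 0.0013] rot [0.0015, 0.001, -0.1491] rows 10.5 pos [ 533.1 -412.3  182.2] F [ 0.5  0.2 -1.3] g 23.6 t 17.45 q6 -0.33
```

Emit:
{"method": "drive_tool", "body": {"delta_rot": [[0, 0, -0.02], [0, 0, -0.04], [0, 0, -0.06], [0, 0, -0.08], [0, 0, -0.1], [0, 0, -0.12], [0, 0, -0.14], [0, 0, -0.149]], "xyz": [[0.078, -0.039, 0], [0.157, -0.078, 0], [0.235, -0.117, 0], [0.313, -0.155, 0], [0.391, -0.194, 0], [0.47, -0.232, 0], [0.548, -0.271, 0], [0.626, -0.31, 0]], "fingers": [-1, -1, -1, -1, -1, -1, -1, -1]}}

```text
clock: 18.25
position: [503.1, -62.1, 178.4]
eef_rot: [0.0, 0.729, 0.684, -0.0]
wrist_force: [0.4, 0.8, -1.7]
grip_width: 0.272
```

```bash
python3 - <<'E'
from h import *
go(*cas(-70,0.5),170,86.3)
E
```

```text
xyz [0.3422, -0.0485, 0.0168] rot [-0.0, 0.0001, 0.0005] rows 3.5 pos [503.1 -62.1 178.4] F [ 0.4  0.8 -1.7] g 24.0 t 18.25 q6 -0.13
```

Emit:
{"method": "drive_tool", "body": {"delta_rot": [[0, 0, 0], [0, 0, 0], [0, 0, 0], [0, 0, 0], [0, 0, 0], [0, 0, 0], [0, 0, 0]], "xyz": [[0.086, -0.012, 0], [0.171, -0.024, 0], [0.257, -0.036, 0], [0.342, -0.048, 0.01], [0.342, -0.048, 0.017], [0.342, -0.048, 0.017], [0.342, -0.048, 0.017]], "fingers": [-1, -1, -1, -1, -1, -1, -1]}}

```text
clock: 18.95
position: [490.8, 107.7, 170.0]
eef_rot: [0.0, 0.73, 0.684, -0.0]
wrist_force: [0.2, -0.1, -1.0]
grip_width: 0.275
```

```bash
python3 - <<'E'
from h import *
d=grab("wrist");cv2.imwrite("pics/w6.png",d["img"])
d=grab("top");P=cloud(d);cv2.imwrite("pics/t4.png",d["img"][130:330,230:450])
go(*cas(-70,0.5),82.5,86.3)
E
```

```text
xyz [0.0056, -0.0029, 0.1756] rot [0.0001, 0.0002, -0.0009] rows 1.8 pos [491.  107.3 170.3] F [ 0.1 -0.3 -1.7] g 23.8 t 19.05 q6 0.21
```

View pics/w6.png

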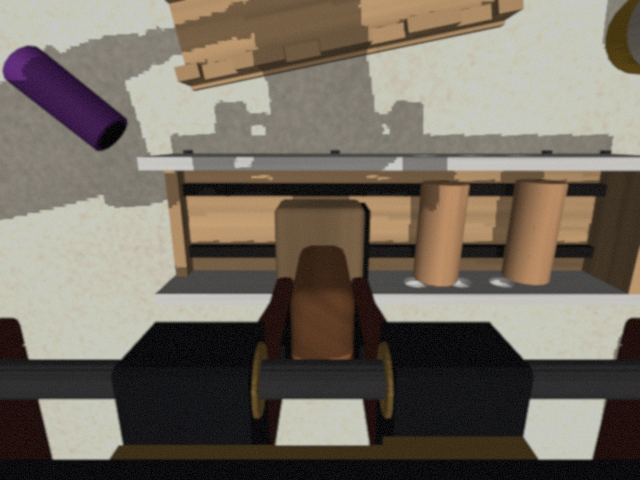

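Emit:
{"method": "drive_tool", "body": {"delta_rot": [[0, 0, 0], [0, 0, 0], [0, 0, 0], [0, 0, 0], [0, 0, 0], [0, 0, 0], [0, 0, 0], [0, 0, 0]], "xyz": [[0.0055, 0, 0.03], [0.0055, 0, 0.06], [0.0055, 0, 0.09], [0.0055, 0, 0.12], [0.0055, 0, 0.145], [0.0055, 0, 0.16], [0.0055, 0, 0.173], [0.0055, 0, 0.173]], "fingers": [-1, -1, -1, -1, -1, -1, -1, -1]}}

```text
clock: 19.85
position: [490.6, 111.3, 82.7]
eef_rot: [-0.0, 0.73, 0.684, -0.001]
wrist_force: [-1.2, -0.4, -2.6]
grip_width: 0.273
```

```bash
python3 - <<'E'
from h import *
for x in(-20,60,65): go(*cas(x,0.5),82.5,86.3)
E
```

```text
xyz [-0.0025, 0.0985, 0.0004] rot [-0.0006, 0.0001, 0.0001] rows 1.0 pos [490.6 111.3  82.7] F [-1.2 -0.4 -2.6] g 24.1 t 19.85 q6 0.22
xyz [-0.0026, 0.2585, 0.0002] rot [-0.0006, 0.0001, 0.0001] rows 2.6 pos [490.6 111.3  82.7] F [-1.2 -0.4 -2.6] g 24.1 t 19.85 q6 0.22
xyz [-0.0026, 0.2685, 0.0002] rot [-0.0006, 0.0001, 0.0001] rows 2.7 pos [490.6 111.3  82.7] F [-1.2 -0.4 -2.6] g 24.1 t 19.85 q6 0.22
```

Emit:
{"method": "drive_tool", "body": {"delta_rot": [[0, 0, 0], [0, 0, 0], [0, 0, 0], [0, 0, 0], [0, 0, 0], [0, 0, 0], [0, 0, 0], [0, 0, 0]], "xyz": [[-0.002, 0.02, 0], [-0.002, 0.04, 0], [-0.002, 0.06, 0], [-0.002, 0.075, 0], [-0.002, 0.087, 0], [-0.002, 0.096, 0], [-0.002, 0.104, 0], [-0.002, 0.112, 0]], "fingers": [-1, -1, -1, -1, -1, -1, -1, -1]}}

```text
clock: 20.65
position: [547.0, 106.8, 83.6]
eef_rot: [-0.0, 0.73, 0.684, -0.0]
wrist_force: [1.2, -0.1, -1.1]
grip_width: 0.27
```

Emit:
{"method": "drive_tool", "body": {"delta_rot": [[0, 0, 0], [0, 0, 0], [0, 0, 0], [0, 0, 0], [0, 0, 0], [0, 0, 0], [0, 0, 0], [0, 0, 0]], "xyz": [[0, 0.008, 0], [0, 0.016, 0], [0, 0.024, 0], [0, 0.032, 0], [0, 0.04, 0], [0, 0.048, 0], [0, 0.056, 0], [0, 0.064, 0]], "fingers": [-1, -1, -1, -1, -1, -1, -1, -1]}}

```text
clock: 21.45
position: [579.0, 104.7, 83.6]
eef_rot: [-0.0, 0.73, 0.684, -0.0]
wrist_force: [-1.0, -0.1, -2.4]
grip_width: 0.267
```

Emit:
{"method": "drive_tool", "body": {"delta_rot": [[0, 0, 0], [0, 0, 0], [0, 0, 0], [0, 0, 0], [0, 0, 0], [0, 0, 0], [0, 0, 0], [0, 0, 0]], "xyz": [[0, 0.007, 0], [0, 0.014, 0], [0, 0.021, 0], [0, 0.028, 0], [0, 0.035, 0], [0, 0.042, 0], [0, 0.049, 0], [0, 0.056, 0]], "fingers": [-1, -1, -1, -1, -1, -1, -1, -1]}}

```text
clock: 22.25
position: [606.9, 102.9, 83.6]
eef_rot: [0.0, 0.73, 0.684, 0.0]
wrist_force: [0.2, 0.1, -2.5]
grip_width: 0.27
```

```bash
python3 - <<'E'
from h import *
s=ctrl.sense();print(uncas(s["position"]))
go(*cas(65,0.5),82.5,86.3)
P=cloud(grab("wrist"));L=P.copy();c,sn=np.cos(TH),np.sin(TH);q=P[...,:2]-O;L[...,0]=c*q[...,0]+sn*q[...,1];L[...,1]=-sn*q[...,0]+c*q[...,1]
m=(L[...,2]>44)&(abs(L[...,1])<38)&(L[...,0]>-10)&(L[...,0]<185)
m&=L[...,2]<72
x=L[m];h,e=np.histogram(x[:,0],np.arange(-10,186,4))
for a in range(len(h)):
    k=(x[:,0]>=e[a])&(x[:,0]<e[a+1])
    if k.sum()>5: print(int(e[a]),k.sum(),x[k,2].mean().round(1))
E
```

```text
[47.38355436  0.85922755]
xyz [-0.0007, 0.0352, 0.0023] rot [0.0, 0.0, 0.0001] rows 0.4 pos [606.9 102.9  83.6] F [ 0.2  0.1 -2.5] g 23.8 t 22.25 q6 0.18
18 53 54.5
22 474 57.2
26 481 57.5
30 452 57.5
34 324 58.3
38 276 58.9
42 292 59.0
46 301 58.9
50 292 58.8
54 300 58.7
58 420 57.5
62 495 57.5
66 461 56.0
70 408 50.9
74 780 51.2
78 828 54.5
82 857 56.6
86 836 57.2
90 764 57.3
94 750 56.0
98 617 53.8
102 435 50.0
106 496 46.0
110 1145 50.3
114 994 54.3
118 949 56.3
122 821 57.2
126 786 57.3
130 662 56.3
134 543 54.5
138 327 50.9
162 2069 55.8
166 2249 60.0
170 1047 65.7
174 1048 65.7
178 260 65.4
```

Emit:
{"method": "drive_tool", "body": {"delta_rot": [[0, 0, 0], [0, 0, 0], [0, 0, 0], [0, 0, 0], [0, 0, 0], [0, 0, 0], [0, 0, 0], [0, 0, 0]], "xyz": [[0, 0.006, 0], [0, 0.012, 0], [0, 0.018, 0], [0, 0.023, 0], [0, 0.027, 0], [0, 0.03, 0], [0, 0.033, 0], [0, 0.035, 0]], "fingers": [-1, -1, -1, -1, -1, -1, -1, -1]}}

```text
clock: 23.1
position: [624.2, 101.8, 83.6]
eef_rot: [0.0, 0.73, 0.684, 0.0]
wrist_force: [-0.7, 0.0, -2.7]
grip_width: 0.273
```

Emit:
{"method": "drive_tool", "body": {"delta_rot": [[0, 0, 0], [0, 0, 0], [0, 0, 0], [0, 0, 0]], "xyz": [[0, 0.0015, 0], [0, 0.003, 0], [0, 0.0045, 0], [0, 0.006, 0]], "fingers": [-1, -1, -1, -1]}}

```text
clock: 23.5
position: [627.1, 101.6, 83.6]
eef_rot: [-0.0, 0.73, 0.684, -0.0]
wrist_force: [-0.1, -0.2, -2.3]
grip_width: 0.271
```

```bash
cat >> h.py <<'E'
def feet():
    P=cloud(grab("wrist"));L=P.copy();c,sn=np.cos(TH),np.sin(TH);q=P[...,:2]-O;L[...,0]=c*q[...,0]+sn*q[...,1];L[...,1]=-sn*q[...,0]+c*q[...,1]
    m=(abs(L[...,1])<38)&(L[...,0]>40)&(L[...,0]<185)&(L[...,2]<72)&(L[...,2]>35)
    x=L[m];h,e=np.histogram(x[:,0],np.arange(40,186,4))
    print([(int(e[a]),x[(x[:,0]>=e[a])&(x[:,0]<e[a+1]),2].mean().round(1)) for a in range(len(h)) if h[a]>5])
E
python3 - <<'E'
from h import *
s=ctrl.sense();print(uncas(s["position"]),s["wrist_force"]);feet()
E
```

```text
[67.61049766  0.87657869] [-0.07097887 -0.21810241 -2.26559021]
[(40, np.float64(56.1)), (44, np.float64(57.5)), (48, np.float64(57.5)), (52, np.float64(57.7)), (56, np.float64(58.7)), (60, np.float64(58.9)), (64, np.float64(58.9)), (68, np.float64(59.1)), (72, np.float64(58.8)), (76, np.float64(58.1)), (80, np.float64(57.5)), (84, np.float64(57.2)), (88, np.float64(55.4)), (92, np.float64(48.7)), (96, np.float64(52.9)), (100, np.float64(55.6)), (104, np.float64(56.9)), (108, np.float64(57.4)), (112, np.float64(56.8)), (116, np.float64(55.2)), (120, np.float64(52.5)), (124, np.float64(47.9)), (128, np.float64(45.9)), (132, np.float64(52.4)), (136, np.float64(55.3)), (140, np.float64(56.8)), (144, np.float64(57.4)), (148, np.float64(56.9)), (152, np.float64(55.7)), (156, np.float64(52.8)), (160, np.float64(49.1)), (164, np.float64(55.2)), (168, np.float64(65.6)), (172, np.float64(65.6)), (176, np.float64(65.5))]
```

Emit:
{"method": "drive_tool", "body": {"delta_rot": [[0, 0, 0], [0, 0, 0], [0, 0, 0], [0, 0, 0]], "xyz": [[0, 0.0008, 0], [0, 0.0016, 0], [0, 0.0024, 0], [0, 0.003, 0]], "fingers": [-1, -1, -1, -1]}}

```text
clock: 23.95
position: [628.5, 101.5, 83.6]
eef_rot: [-0.0, 0.73, 0.684, -0.0]
wrist_force: [-1.1, -0.4, -1.6]
grip_width: 0.274
```

Emit:
{"method": "drive_tool", "body": {"delta_rot": [[0, 0, 0], [0, 0, 0], [0, 0, 0], [0, 0, 0]], "xyz": [[0, 0.0006, 0], [0, 0.0012, 0], [0, 0.0018, 0], [0, 0.0024, 0]], "fingers": [-1, -1, -1, -1]}}

```text
clock: 24.35
position: [629.5, 101.4, 83.6]
eef_rot: [-0.0, 0.73, 0.684, -0.0]
wrist_force: [-3.3, 0.5, -0.2]
grip_width: 0.274
```

Emit:
{"method": "drive_tool", "body": {"delta_rot": [[0, 0, 0], [0, 0, 0], [0, 0, 0], [0, 0, 0]], "xyz": [[0, 0.0005, 0], [0, 0.001, 0], [0, 0.0015, 0], [0, 0.0015, 0]], "fingers": [-1, -1, -1, -1]}}

```text
clock: 24.75
position: [629.6, 101.4, 83.6]
eef_rot: [-0.001, 0.729, 0.684, -0.001]
wrist_force: [-6.1, -0.9, 1.2]
grip_width: 0.275
```

```bash
python3 - <<'E'
from h import *
s=ctrl.sense();print(uncas(s["position"]),s["wrist_force"]);feet()
E
```

```text
[70.11118947  0.86401651] [-6.10588358 -0.88848316  1.21909378]
[(40, np.float64(45.1)), (44, np.float64(56.9)), (48, np.float64(57.5)), (52, np.float64(57.5)), (56, np.float64(58.1)), (60, np.float64(58.9)), (64, np.float64(59.0)), (68, np.float64(58.8)), (72, np.float64(58.9)), (76, np.float64(58.5)), (80, np.float64(57.6)), (84, np.float64(57.4)), (88, np.float64(56.2)), (92, np.float64(52.5)), (96, np.float64(50.4)), (100, np.float64(54.2)), (104, np.float64(56.3)), (108, np.float64(57.2)), (112, np.float64(57.2)), (116, np.float64(56.2)), (120, np.float64(54.1)), (124, np.float64(50.6)), (128, np.float64(44.9)), (132, np.float64(50.4)), (136, np.float64(54.3)), (140, np.float64(56.3)), (144, np.float64(57.2)), (148, np.float64(57.3)), (152, np.float64(56.2)), (156, np.float64(54.4)), (160, np.float64(51.0)), (164, np.float64(56.8)), (168, np.float64(65.7)), (172, np.float64(65.7)), (176, np.float64(65.6))]
```

Emit:
{"method": "drive_tool", "body": {"delta_rot": [[0, 0, 0], [0, 0, 0], [0, 0, 0], [0, 0, 0], [0, 0, 0], [0, 0, 0], [0, 0, 0], [0, 0, 0]], "xyz": [[0, -0.004, 0], [0, -0.012, 0], [0, -0.03, 0], [0, -0.05, 0], [0, -0.06, 0], [0, -0.06, -0.06], [0, -0.06, -0.13], [0, -0.06, -0.2]], "fingers": [-1, -1, -1, -1, -1, -1, -1, -1]}}

```text
clock: 25.6
position: [599.9, 103.3, 184.5]
eef_rot: [-0.0, 0.729, 0.684, -0.0]
wrist_force: [0.5, 0.1, -0.9]
grip_width: 0.271
```

```bash
python3 - <<'E'
from h import *
d=grab("top");P=cloud(d);cv2.imwrite("pics/t5.png",d["img"]);np.savez("t5.npz",**d)
m=win(P,430,525,195,280,1.2,6)
# mat by colour
hsv=cv2.cvtColor(d["img"],cv2.COLOR_BGR2HSV);k=(hsv[...,1]>70);w=np.zeros_like(k);w[205:272,448:515]=1
print("mat",rect(P,k&w&(P[...,2]<12)),P[k&w&(P[...,2]<12)].mean(0))
m=win(P,335,440,215,265,20,60);print("pin",rect(P,m))
print(cv2.minAreaRect(np.argwhere(m)[:,::-1].astype(np.float32)))
go(540,-412,180,68.3)
E
```

```text
mat (array([ 544.8, -415.1]), array([148.3, 150.1]), 2.0, 2924) [ 544.13095639 -414.8673808     3.27231561]
pin (array([ 537.5, -147. ]), array([201.9,  54. ]), 88.1, 614)
((383.9591369628906, 238.1536865234375), (76.41339874267578, 20.1481876373291), 3.5763344764709473)
xyz [-1.037, -0.0576, 0.0228] rot [0.0046, -0.0016, 0.1501] rows 10.4 pos [602.  103.6 192.6] F [-0.1  0.2  3.5] g 23.8 t 25.65 q6 0.18
```

View pics/t5.png

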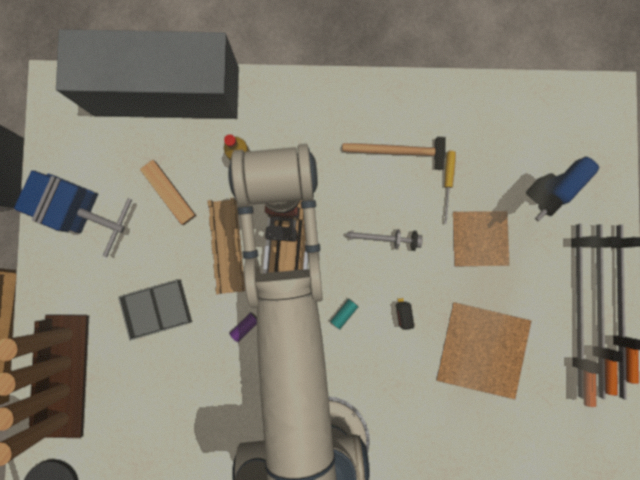

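Emit:
{"method": "drive_tool", "body": {"delta_rot": [[0, 0, 0.02], [0, 0, 0.04], [0, 0, 0.06], [0, 0, 0.08], [0, 0, 0.1], [0, 0, 0.12], [0, 0, 0.14], [0, 0, 0.15]], "xyz": [[-0.09, -0.005, 0], [-0.18, -0.01, 0], [-0.27, -0.014, 0], [-0.36, -0.018, 0], [-0.45, -0.022, 0], [-0.54, -0.026, 0], [-0.63, -0.03, 0], [-0.72, -0.034, 0]], "fingers": [-1, -1, -1, -1, -1, -1, -1, -1]}}

```text
clock: 26.45
position: [559.8, -256.5, 183.6]
eef_rot: [0.0, 0.828, 0.561, 0.0]
wrist_force: [-0.0, -0.5, -1.7]
grip_width: 0.274
```

```bash
python3 - <<'E'
from h import *
go(545,-413,180,68.3)
E
```

```text
xyz [-0.3016, 0.0886, 0.0073] rot [0.0004, 0.0, -0.0006] rows 3.1 pos [ 559.8 -256.5  183.6] F [-0.  -0.5 -1.7] g 24.1 t 26.45 q6 -0.1
```

Emit:
{"method": "drive_tool", "body": {"delta_rot": [[0, 0, 0], [0, 0, 0], [0, 0, 0], [0, 0, 0], [0, 0, 0], [0, 0, 0]], "xyz": [[-0.08, 0.023, 0], [-0.16, 0.046, 0], [-0.24, 0.07, 0], [-0.3016, 0.0886, 0.007], [-0.3016, 0.0886, 0.007], [-0.3016, 0.0886, 0.007]], "fingers": [-1, -1, -1, -1, -1, -1]}}

```text
clock: 27.05
position: [545.4, -411.6, 179.3]
eef_rot: [-0.001, 0.828, 0.561, 0.0]
wrist_force: [-0.5, -0.2, -2.1]
grip_width: 0.271
```

```bash
python3 - <<'E'
from h import *
go(545,-413,61.5,68.3)
E
```

```text
xyz [-0.0031, 0.0006, 0.2355] rot [-0.0005, -0.0004, -0.0006] rows 2.4 pos [ 545.4 -411.6  179.3] F [-0.5 -0.2 -2.1] g 23.9 t 27.05 q6 -0.32
```

Emit:
{"method": "drive_tool", "body": {"delta_rot": [[0, 0, 0], [0, 0, 0], [0, 0, 0], [0, 0, 0], [0, 0, 0], [0, 0, 0], [0, 0, 0], [0, 0, 0]], "xyz": [[0, 0, 0.06], [0, 0, 0.12], [0, 0, 0.17], [0, 0, 0.205], [0, 0, 0.22], [0, 0, 0.228], [0, 0, 0.232], [0, 0, 0.232]], "fingers": [-1, -1, -1, -1, -1, -1, -1, -1]}}

```text
clock: 27.85
position: [546.4, -411.7, 65.5]
eef_rot: [0.001, 0.828, 0.561, 0.0]
wrist_force: [-0.4, -0.6, -1.6]
grip_width: 0.274
```

```bash
python3 - <<'E'
from h import *
go(545,-413,60.5,68.3)
E
```

```text
xyz [-0.0035, -0.0016, 0.0099] rot [0.0009, 0.0003, 0.0001] rows 0.1 pos [ 546.4 -411.7   65.5] F [-0.4 -0.6 -1.6] g 24.1 t 27.85 q6 -0.32
```

Emit:
{"method": "drive_tool", "body": {"delta_rot": [[0, 0, 0], [0, 0, 0], [0, 0, 0], [0, 0, 0], [0, 0, 0], [0, 0, 0], [0, 0, 0], [0, 0, 0]], "xyz": [[0, 0, 0.003], [0, 0, 0.006], [0, 0, 0.009], [0, 0, 0.01], [0, 0, 0.01], [0, 0, 0.01], [0, 0, 0.01], [0, 0, 0.01]], "fingers": [-1, -1, -1, -1, -1, 0, 0, 0]}}

```text
clock: 28.65
position: [545.7, -411.4, 58.7]
eef_rot: [-0.0, 0.828, 0.561, -0.0]
wrist_force: [-0.3, -0.4, -0.8]
grip_width: 0.488
```

Emit:
{"method": "drive_tool", "body": {"delta_rot": [[0, 0, 0], [0, 0, 0], [0, 0, 0], [0, 0, 0], [0, 0, 0], [0, 0, 0]], "xyz": [[0, 0, 0], [0, 0, -0.05], [0, 0, -0.12], [0, 0, -0.19], [0, 0, -0.24], [0, 0, -0.24]], "fingers": [0, 0, 0, 0, 0, 0]}}

```text
clock: 29.25
position: [547.2, -412.5, 184.8]
eef_rot: [0.004, 0.828, 0.561, 0.001]
wrist_force: [-0.4, 0.3, 0.6]
grip_width: 0.499
```

```bash
python3 - <<'E'
from h import *
P=cloud(grab("wrist"))
near=np.hypot(P[...,0]-545,P[...,1]+412)<60
for a,b in((95,106),(28,40)):
    m=(P[...,2]>a)&(P[...,2]<b)&near;print(rect(P,m),P[m].mean(0))
# pin target: pin_grip ; go above pin
go(535.5,-226,150,-4.4)
E
```

```text
(array([ 545.9, -409.4]), array([38.9, 23.6]), 67.4, 1757) [ 546.24451106 -408.47150972   99.65469958]
(array([ 545.5, -409.9]), array([76.2, 50.1]), 68.1, 2939) [ 549.26540192 -400.63043225   34.21043886]
xyz [0.3375, -0.1584, 0.0619] rot [0.0022, -0.0007, 0.6059] rows 8.5 pos [ 546.6 -412.   181.5] F [-0.4 -0.2 -0.3] g 43.9 t 29.3 q6 -0.32
```

Emit:
{"method": "drive_tool", "body": {"delta_rot": [[0, 0, 0.07], [0, 0, 0.14], [0, 0, 0.21], [0, 0, 0.28], [0, 0, 0.35], [0, 0, 0.42], [0, 0, 0.49], [0, 0, 0.56]], "xyz": [[0.042, -0.02, 0], [0.084, -0.04, 0], [0.126, -0.06, 0], [0.168, -0.08, 0], [0.21, -0.1, 0], [0.252, -0.12, 0], [0.295, -0.14, 0], [0.3375, -0.158, 0.03]], "fingers": [0, 0, 0, 0, 0, 0, 0, 0]}}

```text
clock: 30.1
position: [534.8, -224.5, 163.6]
eef_rot: [0.0, 1.0, 0.007, 0.0]
wrist_force: [0.8, 0.4, 0.5]
grip_width: 0.504
```

```bash
python3 - <<'E'
from h import *
go(520,-225,160,-4.4)
E
```

```text
xyz [-0.0297, 0.0006, 0.0071] rot [0.0001, -0.0002, 0.043] rows 0.6 pos [ 534.8 -224.5  163.6] F [0.8 0.4 0.5] g 44.4 t 30.1 q6 1.1
```

Emit:
{"method": "drive_tool", "body": {"delta_rot": [[0, 0, 0.03], [0, 0, 0.043], [0, 0, 0.043], [0, 0, 0.043], [0, 0, 0.043]], "xyz": [[-0.03, 0, 0.007], [-0.05, 0, 0.007], [-0.05, 0, 0.007], [-0.05, 0, 0.007], [-0.05, 0, 0.007]], "fingers": [0, 0, 0, 0, 0]}}

```text
clock: 30.6
position: [510.1, -226.4, 160.7]
eef_rot: [0.0, 0.999, -0.035, 0.0]
wrist_force: [0.3, -0.3, -0.2]
grip_width: 0.495
```

```bash
python3 - <<'E'
from h import *
d=grab("wrist");P=cloud(d);cv2.imwrite("pics/w7.png",d["img"]);np.savez("w7.npz",**d)
m=(P[...,2]>15)&(P[...,2]<60)&(P[...,0]>490)&(P[...,0]<590)&(P[...,1]>-270)&(P[...,1]<-30)
n,lab,st,_=cv2.connectedComponentsWithStats(m.astype(np.uint8));i=1+np.argmax(st[1:,4]);print(st[1:])
m=lab==i;r=P[m];print(rect(P,m))
k=(r[:,2]>22)&(r[:,1]>-165);
p=np.polyfit(r[k,1],r[k,0],1);print("axis x=%.4f y+%.2f"%tuple(p))
for a in range(-256,-30,4):
    k=(r[:,1]>=a)&(r[:,1]<a+4)
    if k.sum()>3:print(a,k.sum(),r[k,0].min().round(1),r[k,0].max().round(1),np.percentile(r[k,2],98).round(1),end=" | ")
go(533,-235.5,150,-4.4)
E
```

```text
[[  90  164  254   69 6673]]
(array([ 541.5, -143.5]), array([201.9,  55.3]), 85.9, 6673)
axis x=0.0706 y+552.90
-248 22 540.5 551.6 39.8 | -244 225 517.2 552.0 42.4 | -240 234 517.6 552.3 42.3 | -236 231 517.8 552.6 42.3 | -232 319 507.8 563.0 48.8 | -228 365 508.0 563.3 49.0 | -224 282 508.0 563.4 49.1 | -220 95 508.3 542.0 45.6 | -216 75 530.9 542.3 30.8 | -212 75 531.2 542.6 30.8 | -208 76 531.4 542.9 30.8 | -204 76 531.7 543.1 30.7 | -200 74 532.1 543.4 31.0 | -196 75 532.1 543.9 30.6 | -192 77 532.6 544.0 30.5 | -188 326 531.7 566.2 48.4 | -184 465 511.2 566.5 48.9 | -180 280 511.4 566.6 49.1 | -176 52 511.7 547.5 47.2 | -172 105 532.8 547.6 32.6 | -168 99 533.1 548.0 32.8 | -164 100 533.1 548.2 33.0 | -160 100 533.7 548.6 32.7 | -156 103 533.9 548.9 32.4 | -152 105 534.2 549.2 32.5 | -148 96 534.3 549.5 32.6 | -144 101 534.7 549.8 32.3 | -140 103 534.8 550.1 32.8 | -136 101 535.2 550.4 32.4 | -132 97 535.6 550.8 32.8 | -128 103 535.7 550.9 32.8 | -124 102 536.2 551.3 32.7 | -120 102 536.3 551.4 32.6 | -116 100 536.6 551.9 33.2 | -112 98 536.9 552.1 32.8 | -108 108 537.1 552.4 32.7 | -104 98 537.4 552.7 32.7 | -100 105 537.7 553.0 33.1 | -96 96 538.1 553.4 32.8 | -92 104 538.2 553.5 32.6 | -88 102 538.7 553.9 32.6 | -84 99 538.9 554.1 32.4 | -80 107 539.3 554.5 32.7 | -76 97 539.5 554.7 32.4 | -72 99 539.9 555.2 32.7 | -68 104 540.1 555.3 32.4 | -64 153 536.9 560.6 32.7 | -60 166 535.4 560.5 32.6 | -56 85 536.8 559.9 32.3 | -52 58 542.8 554.7 30.9 | -48 46 543.7 553.5 29.8 | -44 7 545.5 552.7 28.2 | xyz [0.0468, 0.0151, 0.0215] rot [0.0001, -0.0002, 0.003] rows 0.5 pos [ 510.2 -226.3  160.8] F [ 0.7 -0.4  0. ] g 44.0 t 30.65 q6 1.16
```

View pics/w7.png

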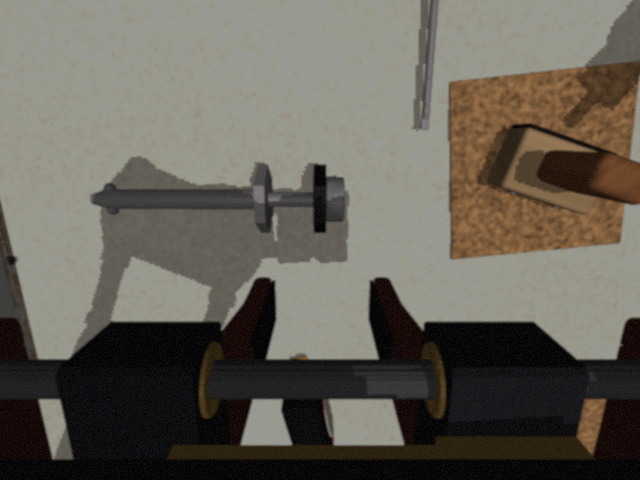

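```bash
python3 - <<'E'
from h import *
go(536.4,-234,60,-4.04);go(536.4,-234,33,-4.04)
E
```

```text
xyz [0.0533, 0.0116, 0.2015] rot [0.0001, -0.0002, -0.0] rows 2.1 pos [ 510.2 -226.3  160.8] F [ 0.7 -0.4  0. ] g 44.0 t 30.65 q6 1.16
xyz [0.0533, 0.0116, 0.2555] rot [0.0001, -0.0002, -0.0] rows 2.6 pos [ 510.2 -226.3  160.8] F [ 0.7 -0.4  0. ] g 44.0 t 30.65 q6 1.16
```

Emit:
{"method": "drive_tool", "body": {"delta_rot": [[0, 0, 0], [0, 0, 0], [0, 0, 0], [0, 0, 0], [0, 0, 0], [0, 0, 0], [0, 0, 0], [0, 0, 0]], "xyz": [[0.053, 0.0116, 0], [0.053, 0.0116, 0.05], [0.053, 0.0116, 0.1], [0.053, 0.0116, 0.15], [0.053, 0.0116, 0.18], [0.053, 0.0116, 0.18], [0.053, 0.0116, 0.18], [0.053, 0.0116, 0.18]], "fingers": [0, 0, 0, 0, 0, 0, 0, 0], "grip_force": 45}}

```text
clock: 31.45
position: [536.8, -234.0, 72.6]
eef_rot: [0.001, 0.999, -0.035, 0.001]
wrist_force: [0.4, 0.4, 1.1]
grip_width: 0.501
```

```bash
python3 - <<'E'
from h import *
go(536.4,-234,33,-4.04)
E
```

```text
xyz [-0.001, -0.0, 0.0792] rot [0.0005, -0.0013, -0.0001] rows 0.8 pos [ 536.8 -234.    72.6] F [0.4 0.4 1.1] g 44.1 t 31.45 q6 1.17
```

Emit:
{"method": "drive_tool", "body": {"delta_rot": [[0, 0, 0], [0, 0, 0], [0, 0, 0], [0, 0, 0], [0, 0, 0], [0, 0, 0], [0, 0, 0]], "xyz": [[0, 0, 0.02], [0, 0, 0.04], [0, 0, 0.055], [0, 0, 0.068], [0, 0, 0.076], [0, 0, 0.076], [0, 0, 0.076]], "fingers": [0, 0, 0, 0, 0, 0, 0]}}

```text
clock: 32.15
position: [535.9, -233.6, 32.7]
eef_rot: [0.0, 0.999, -0.035, 0.0]
wrist_force: [-0.3, 0.7, 0.5]
grip_width: 0.499
```

```bash
python3 - <<'E'
from h import *
go(536.4,-234,33,-4.04)
E
```

```text
xyz [0.001, 0.0008, -0.0006] rot [0.0, -0.0, -0.0001] rows 0.0 pos [ 535.9 -233.6   32.7] F [-0.3  0.7  0.5] g 43.9 t 32.15 q6 1.17
```

Close.

Emit:
{"method": "drive_tool", "body": {"delta_rot": [[0, 0, 0], [0, 0, 0], [0, 0, 0], [0, 0, 0], [0, 0, 0], [0, 0, 0], [0, 0, 0], [0, 0, 0]], "xyz": [[0, 0, 0], [0, 0, 0], [0, 0, 0], [0, 0, 0], [0, 0, 0], [0, 0, 0], [0, 0, 0], [0, 0, 0]], "fingers": [-1, -1, -1, -1, -1, -1, -1, -1], "grip_force": 45}}

```text
clock: 32.95
position: [536.1, -233.4, 33.1]
eef_rot: [-0.0, 0.999, -0.035, 0.0]
wrist_force: [0.0, 2.1, 4.0]
grip_width: 0.173
```

Emit:
{"method": "drive_tool", "body": {"delta_rot": [[0, 0, 0], [0, 0, 0], [0, 0, 0], [0, 0, 0], [0, 0, 0], [0, 0, 0], [0, 0, 0], [0, 0, 0]], "xyz": [[0, 0, 0], [0, 0, 0], [0, 0, -0.01], [0, 0, -0.02], [0, 0, -0.04], [0, 0, -0.06], [0, 0, -0.08], [0, 0, -0.08]], "fingers": [-1, -1, -1, -1, -1, -1, -1, -1]}}

```text
clock: 33.75
position: [537.0, -234.1, 75.3]
eef_rot: [0.001, 0.999, -0.035, 0.002]
wrist_force: [0.3, -0.5, -2.6]
grip_width: 0.17
```

```bash
cat >> h.py <<'E'
def pin(show=0):
    s=ctrl.sense();d=grab("top");P=cloud(d);t=s["position"]
    a=np.deg2rad(86);u=np.array([np.cos(a),np.sin(a)]);w=np.array([-u[1],u[0]])
    l=(P[...,:2]-t[:2]);al=l@u;pe=l@w
    m=(al>62)&(al<215)&(abs(pe)<16)&(P[...,2]>t[2]-35)&(P[...,2]<t[2]+20)
    x=P[m];A=np.polyfit(al[m],pe[m],1);Z=np.polyfit(al[m],x[:,2],1)
    print("n",m.sum(),"perp slope %.4f off %.1f"%tuple(A),"ztop slope %.4f off %.1f"%tuple(Z),"tip al",np.percentile(al[m],99.5),"tcp",t.round(1))
E
python3 - <<'E'
from h import *
go(536.4,-234,73,-4.04);pin()
d=grab("wrist");P=cloud(d);cv2.imwrite("pics/w8.png",d["img"]);np.savez("w8.npz",**d)
E
```

```text
xyz [-0.0011, -0.0002, 0.0046] rot [0.0008, -0.0017, -0.0001] rows 0.0 pos [ 537.  -234.1   75.3] F [ 0.3 -0.5 -2.6] g 15.0 t 33.75 q6 1.17
n 272 perp slope -0.0044 off 3.1 ztop slope -0.0014 off 73.4 tip al 182.8467895443891 tcp [ 537.  -234.1   75.3]
```

View pics/w8.png

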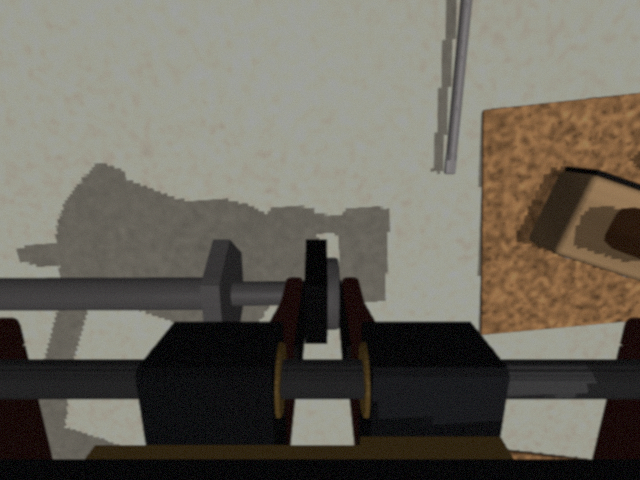

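```bash
python3 - <<'E'
from h import *
go(*cas(81,-262),75,-3.75);print(cas(81,-262))
E
```

```text
xyz [0.1638, -0.1561, -0.0035] rot [0.0002, -0.0005, -0.0025] rows 2.3 pos [ 536.1 -233.7   73.2] F [-0.5 -0.4 -2.8] g 15.2 t 33.85 q6 1.17
[ 623.31422985 -161.63113226]
```

Emit:
{"method": "drive_tool", "body": {"delta_rot": [[0, 0, 0], [0, 0, -0.001], [0, 0, -0.002], [0, 0, -0.0025], [0, 0, -0.0025], [0, 0, -0.0025], [0, 0, -0.0025]], "xyz": [[0.033, -0.031, 0], [0.066, -0.062, 0], [0.098, -0.093, 0], [0.131, -0.125, 0], [0.164, -0.156, 0], [0.164, -0.156, 0], [0.164, -0.156, 0]], "fingers": [-1, -1, -1, -1, -1, -1, -1]}}

```text
clock: 34.55
position: [622.8, -161.3, 71.7]
eef_rot: [-0.0, 0.999, -0.032, -0.001]
wrist_force: [0.3, 0.2, -2.7]
grip_width: 0.172
```

```bash
python3 - <<'E'
from h import *
go(*cas(81,-262),50.5,-3.75)
E
```

```text
xyz [0.0012, 0.0007, 0.0423] rot [0.0, 0.0009, 0.0004] rows 0.4 pos [ 622.8 -161.3   71.7] F [ 0.3  0.2 -2.7] g 15.1 t 34.55 q6 1.33
```

Emit:
{"method": "drive_tool", "body": {"delta_rot": [[0, 0, 0], [0, 0, 0], [0, 0, 0], [0, 0, 0], [0, 0, 0]], "xyz": [[0, 0, 0.015], [0, 0, 0.03], [0, 0, 0.041], [0, 0, 0.041], [0, 0, 0.041]], "fingers": [-1, -1, -1, -1, -1]}}

```text
clock: 35.05
position: [622.8, -161.7, 51.8]
eef_rot: [-0.0, 0.999, -0.033, -0.0]
wrist_force: [-0.5, -0.3, -1.8]
grip_width: 0.173
```

```bash
cat >> h.py <<'E'
def topfit():
    d=grab("top");P=cloud(d);c,sn=np.cos(TH),np.sin(TH);q=P[...,:2]-O
    L=P.copy();L[...,0]=c*q[...,0]+sn*q[...,1];L[...,1]=-sn*q[...,0]+c*q[...,1]
    m=(abs(L[...,0]-80)<35)&(L[...,1]>-300)&(L[...,1]<-62)&(L[...,2]>15)
    x=L[m]
    for a in range(-260,-60,8):
        k=(x[:,1]>=a)&(x[:,1]<a+8)&(x[:,2]<65)
        if k.sum()>2:print(a,k.sum(),x[k,0].mean().round(1),x[k,0].min().round(1),x[k,0].max().round(1),np.percentile(x[k,2],[50,80]).round(1))
    k=(x[:,1]>-180)&(x[:,2]<65)&(x[:,2]>25)&(x[:,1]<-85);print(np.polyfit(x[k,1],x[k,0],1),"tip",x[x[:,2]<65][:,1].max())
    s=ctrl.sense();print("tcp local",uncas(s["position"]),s["position"])
    return d,L
E
python3 - <<'E'
from h import *
d,L=topfit()
cv2.imwrite("pics/t6.png",cv2.resize(d["img"][140:320,240:460],None,fx=3,fy=3,interpolation=3))
E
```

```text
-260 4 55.9 52.5 60.0 [42.3 48.3]
-220 20 59.9 51.3 92.1 [50.1 57.9]
-188 12 76.3 70.1 83.3 [49.3 54.1]
-180 19 78.0 70.2 86.2 [49.2 51.4]
-172 18 77.8 71.3 85.3 [49.4 52.2]
-164 18 77.1 70.7 84.4 [49.9 53.1]
-156 18 76.6 70.0 84.2 [48.6 50.8]
-148 19 78.0 70.3 86.2 [50.  52.7]
-140 18 77.7 71.4 84.7 [50.  52.6]
-132 18 77.0 70.7 84.4 [51.3 53.6]
-124 19 76.9 70.1 86.3 [50.9 52.5]
-116 18 78.2 71.0 85.4 [50.3 53. ]
-108 18 77.5 71.2 84.4 [51.9 54. ]
-100 18 76.9 70.3 84.0 [50.6 52.6]
-92 16 77.2 70.7 83.0 [50. 52.]
-84 8 77.5 73.3 83.1 [48.5 49.4]
[-2.59985316e-03  7.70566020e+01] tip -80.53700887172978
tcp local [  80.82696979 -262.0728156 ] [ 623.13681309 -161.69249072   52.28652148]
```

View pics/t6.png

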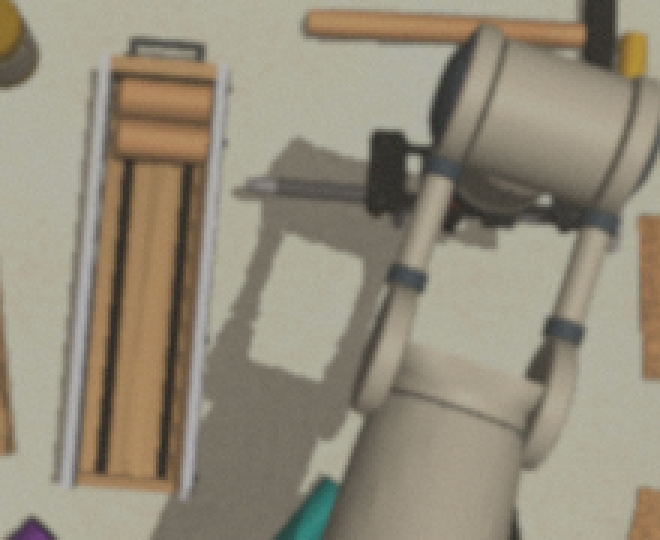

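```bash
python3 - <<'E'
from h import *
ds=[grab("top") for _ in range(3)];d=dict(ds[0]);d["range_z"]=np.median([k["range_z"] for k in ds],0)
P=cloud(d);c,sn=np.cos(TH),np.sin(TH);q=P[...,:2]-O
L=P.copy();L[...,0]=c*q[...,0]+sn*q[...,1];L[...,1]=-sn*q[...,0]+c*q[...,1]
x=L.reshape(-1,3)
k=(abs(x[:,1])<36)&(x[:,0]>80)&(x[:,0]<175)&(x[:,2]>20);f=x[k]
from scipy.optimize import least_squares
for c0 in(111,147):
    g=f[(abs(f[:,0]-c0)<15)&(f[:,2]>45)]
    r=least_squares(lambda p:np.hypot(g[:,0]-p[0],g[:,2]-p[1])-18,[c0,40],loss="soft_l1");print("foot",r.x,len(g))
g=x[(x[:,1]>-180)&(x[:,1]<-90)&(x[:,2]>38)&(x[:,2]<60)&(abs(x[:,0]-77)<8)]
r=least_squares(lambda p:np.hypot(g[:,0]-p[0]-p[2]*(g[:,1]+135),g[:,2]-p[1]-p[3]*(g[:,1]+135))-8,[77,41,0,0],loss="soft_l1");print("pin x,z,slopes",r.x)
k=(abs(abs(x[:,1])-51.5)<3)&(x[:,2]>50)&(x[:,2]<75)&(x[:,0]<60);print("cheek top z",np.median(x[k,2]))
k=(x[:,0]>150)&(x[:,2]>58)&(x[:,2]<75)&(abs(x[:,1])<36)&(x[:,0]<178);print("wall",np.percentile(x[k,0],[0,2,50,98]))
for s in(-51.5,51.5):
    k=(abs(x[:,1]-s)<4)&(x[:,2]>55)&(x[:,2]<78);print("cheek",np.percentile(x[k,0],[0,.5,99.5,100]),x[k,1].mean())
print(ctrl.sense()["position"])
E
```

```text
foot [111.18208449  39.33975307] 305
foot [147.09581619  39.25823397] 308
pin x,z,slopes [7.86235528e+01 4.46008903e+01 4.82383726e-04 6.84030549e-03]
cheek top z 65.73798517589694
wall [150.2185305  151.25767284 170.38978324 177.42475411]
cheek [-197.82299846 -196.88652328  176.78888783  178.23547773] -51.523656286940344
cheek [-198.81372169 -197.77950028  178.57465165  179.84358873] 51.39507883286542
[ 623.42608443 -161.62475648   52.67663777]
```

```bash
python3 - <<'E'
from h import *
go(*cas(82.8,-262),49.2,-3.75);go(*cas(82.8,-225),49.2,-3.75)
E
```

```text
xyz [0.0034, 0.0, 0.007] rot [0.0001, -0.0004, -0.0] rows 0.1 pos [ 623.4 -161.6   52.7] F [ 0.7  1.3 -3.3] g 15.7 t 35.25 q6 1.33
xyz [0.0034, -0.074, 0.0069] rot [0.0001, -0.0004, -0.0] rows 0.7 pos [ 623.4 -161.6   52.7] F [ 0.7  1.3 -3.3] g 15.7 t 35.25 q6 1.33
```

Emit:
{"method": "drive_tool", "body": {"delta_rot": [[0, 0, 0], [0, 0, 0], [0, 0, 0], [0, 0, 0], [0, 0, 0]], "xyz": [[0.0034, 0, 0.006], [0.0034, 0, 0.006], [0.0034, 0, 0.006], [0.0034, 0, 0.006], [0.0034, 0, 0.006]], "fingers": [-1, -1, -1, -1, -1]}}

```text
clock: 35.75
position: [624.9, -161.6, 49.2]
eef_rot: [0.0, 0.999, -0.033, 0.0]
wrist_force: [-0.6, -0.0, -3.1]
grip_width: 0.17
```

```bash
cat >> h.py <<'E'
from scipy.optimize import least_squares
def pinfit(y0=-180,y1=-90,n=3):
    ds=[grab("top") for _ in range(n)];d=dict(ds[0]);d["range_z"]=np.median([k["range_z"] for k in ds],0)
    P=cloud(d);c,sn=np.cos(TH),np.sin(TH);q=P[...,:2]-O
    L=P.copy();L[...,0]=c*q[...,0]+sn*q[...,1];L[...,1]=-sn*q[...,0]+c*q[...,1];x=L.reshape(-1,3)
    g=x[(x[:,1]>y0)&(x[:,1]<y1)&(x[:,2]>34)&(x[:,2]<60)&(abs(x[:,0]-79)<9)]
    ym=(y0+y1)/2
    r=least_squares(lambda p:np.hypot(g[:,0]-p[0]-p[2]*(g[:,1]-ym),g[:,2]-p[1]-p[3]*(g[:,1]-ym))-8,[79,41,0,0],loss="soft_l1")
    print("pin x,z,slopes",r.x.round(4),"mean x",g[:,0].mean().round(2),"edge mid",(np.percentile(g[:,0],2)+np.percentile(g[:,0],98))/2,len(g))
E
python3 - <<'E'
from h import *
pinfit();go(*cas(82.8,-262),49.2,-3.75)
E
```

```text
pin x,z,slopes [8.03083e+01 4.13834e+01 2.70000e-03 1.06000e-02] mean x 79.3 edge mid 79.87571271332023 206
xyz [0.0004, 0.0002, -0.0] rot [0.0, -0.0001, -0.0] rows 0.0 pos [ 624.9 -161.6   49.2] F [-0.2  0.7 -2.6] g 14.9 t 35.9 q6 1.33
```

Emit:
{"method": "drive_tool", "body": {"delta_rot": [[0, 0, 0], [0, 0, 0], [0, 0, 0], [0, 0, 0], [0, 0, 0], [0, 0, 0], [0, 0, 0], [0, 0, 0]], "xyz": [[0, 0, 0.002], [0, -0.012, 0.002], [0, -0.024, 0.002], [0, -0.034, 0.002], [0, -0.044, 0.002], [0, -0.054, 0.002], [0, -0.064, 0.002], [0, -0.074, 0.002]], "fingers": [-1, -1, -1, -1, -1, -1, -1, -1]}}

```text
clock: 36.7
position: [627.3, -124.2, 48.1]
eef_rot: [-0.0, 0.999, -0.033, -0.0]
wrist_force: [-0.1, -0.4, -2.1]
grip_width: 0.173
```

```bash
python3 - <<'E'
from h import *
pinfit(-170,-65,2);s=ctrl.sense();print(uncas(s["position"]));go(*cas(82.8,-225),48.4,-3.75)
E
```

```text
pin x,z,slopes [ 8.04830e+01  3.99184e+01 -5.40000e-03  1.17000e-02] mean x 79.21 edge mid 79.82759287433205 175
[  82.59106806 -224.11043276]
xyz [0.0004, 0.0018, -0.0005] rot [-0.0001, -0.0, 0.0003] rows 0.0 pos [ 627.4 -123.9   48.2] F [-0.6 -0.6 -1.8] g 15.6 t 36.8 q6 1.39
```

Emit:
{"method": "drive_tool", "body": {"delta_rot": [[0, 0, 0], [0, 0, 0], [0, 0, 0], [0, 0, 0], [0, 0, 0], [0, 0, 0], [0, 0, 0], [0, 0, 0]], "xyz": [[0, -0.016, 0], [0, -0.032, 0], [0, -0.048, 0], [0, -0.064, 0], [0, -0.08, 0], [0, -0.096, 0], [0, -0.112, 0], [0, -0.128, 0]], "fingers": [-1, -1, -1, -1, -1, -1, -1, -1]}}

```text
clock: 37.6
position: [631.5, -60.1, 48.1]
eef_rot: [0.0, 0.999, -0.033, -0.0]
wrist_force: [-0.2, -0.2, -2.6]
grip_width: 0.17
```

```bash
python3 - <<'E'
from h import *
pinfit(-105,-62,2);pinfit(-40,15,2);s=ctrl.sense();print(uncas(s["position"]));go(*cas(82.8,-108),48.4,-3.75)
E
```

```text
pin x,z,slopes [78.0997 36.4819  0.1015  0.1939] mean x 79.23 edge mid 80.3552317589629 20
pin x,z,slopes [7.99138e+01 3.99999e+01 4.00000e-04 5.20000e-03] mean x 79.22 edge mid 79.64796789279032 123
[  82.59546124 -160.73634475]
xyz [0.0004, -0.1055, -0.0005] rot [0.0001, -0.0, 0.0002] rows 1.1 pos [631.5 -60.7  48.2] F [-0.1  0.  -3.4] g 15.1 t 37.8 q6 1.49
```

Emit:
{"method": "drive_tool", "body": {"delta_rot": [[0, 0, 0], [0, 0, 0], [0, 0, 0], [0, 0, 0], [0, 0, 0], [0, 0, 0], [0, 0, 0], [0, 0, 0]], "xyz": [[0, -0.013, 0], [0, -0.026, 0], [0, -0.038, 0], [0, -0.05, 0], [0, -0.062, 0], [0, -0.074, 0], [0, -0.084, 0], [0, -0.09, 0]], "fingers": [-1, -1, -1, -1, -1, -1, -1, -1]}}

```text
clock: 38.6
position: [634.5, -15.3, 48.1]
eef_rot: [-0.0, 0.999, -0.033, -0.0]
wrist_force: [-0.1, -0.5, -2.0]
grip_width: 0.173
```

Emit:
{"method": "drive_tool", "body": {"delta_rot": [[0, 0, 0], [0, 0, 0], [0, 0, 0], [0, 0, 0], [0, 0, 0], [0, 0, 0]], "xyz": [[0, -0.003, 0], [0, -0.006, 0], [0, -0.009, 0], [0, -0.012, 0], [0, -0.014, 0], [0, -0.014, 0]], "fingers": [-1, -1, -1, -1, -1, -1]}}

```text
clock: 39.2
position: [634.9, -8.9, 48.1]
eef_rot: [0.0, 0.999, -0.033, -0.0]
wrist_force: [-0.7, 0.3, -2.4]
grip_width: 0.174
```

```bash
python3 - <<'E'
from h import *
pinfit(-40,35,2);s=ctrl.sense();print(uncas(s["position"]));go(*cas(82.8,-108),48.4,-3.75)
E
```

```text
pin x,z,slopes [ 8.00877e+01  3.98163e+01 -1.60000e-03 -1.66000e-02] mean x 79.34 edge mid 79.97027511616429 114
[  82.56739362 -108.92042695]
xyz [0.0005, -0.0018, -0.0005] rot [0.0, 0.0, -0.0] rows 0.0 pos [634.9  -9.   48.1] F [ 0.3  0.2 -2.2] g 15.4 t 39.3 q6 1.57
```

Creep until the shoulder touches.

Emit:
{"method": "drive_tool", "body": {"delta_rot": [[0, 0, 0], [0, 0, 0], [0, 0, 0], [0, 0, 0], [0, 0, 0], [0, 0, 0]], "xyz": [[0, -0.001, 0], [0, -0.002, 0], [0, -0.003, 0], [0, -0.004, 0], [0, -0.005, 0], [0, -0.005, 0]], "fingers": [-1, -1, -1, -1, -1, -1]}}

```text
clock: 39.9
position: [635.1, -6.4, 48.1]
eef_rot: [-0.0, 0.999, -0.033, 0.0]
wrist_force: [-0.1, -0.5, -2.4]
grip_width: 0.173
```

Emit:
{"method": "drive_tool", "body": {"delta_rot": [[0, 0, 0], [0, 0, 0], [0, 0, 0], [0, 0, 0], [0, 0, 0]], "xyz": [[0, -0.001, 0], [0, -0.002, 0], [0, -0.003, 0], [0, -0.004, 0], [0, -0.004, 0]], "fingers": [-1, -1, -1, -1, -1]}}

```text
clock: 40.4
position: [635.2, -5.4, 48.3]
eef_rot: [0.001, 0.999, -0.033, 0.0]
wrist_force: [-1.0, -3.7, -1.1]
grip_width: 0.174
```

```bash
cat >> h.py <<'E'
def tip():
    d=grab("top");P=cloud(d);c,sn=np.cos(TH),np.sin(TH);q=P[...,:2]-O
    L=P.copy();L[...,0]=c*q[...,0]+sn*q[...,1];L[...,1]=-sn*q[...,0]+c*q[...,1]
    for z0,z1,s in((30,60,1),):
        m=(abs(L[...,0]-80)<12)&(L[...,1]>58)&(L[...,1]<110)&(L[...,2]>z0)&(L[...,2]<z1);x=L[m];print("tip n",m.sum(),x.max(0) if m.any() else 0,x.mean(0) if m.any() else 0)
    return d
E
python3 - <<'E'
from h import *
s=ctrl.sense();print(uncas(s["position"]));d=tip();d=grab("wrist");cv2.imwrite("pics/w9.png",d["img"])
P=cloud(d);c,sn=np.cos(TH),np.sin(TH);q=P[...,:2]-O
L=P.copy();L[...,0]=c*q[...,0]+sn*q[...,1];L[...,1]=-sn*q[...,0]+c*q[...,1]
k=(abs(L[...,0]-82)<40)&(L[...,1]<-40)&(L[...,1]>-140)&(L[...,2]>44)&(L[...,2]<75)
h,e=np.histogram(L[k][:,1],np.arange(-140,-39,2));print(list(zip(e.astype(int),h)))
E
```

```text
[  82.60855164 -105.31173346]
tip n 35 [87.61509914 76.25137335 51.75111604] [79.47764717 67.16638609 45.60966181]
[(np.int64(-140), np.int64(0)), (np.int64(-138), np.int64(0)), (np.int64(-136), np.int64(0)), (np.int64(-134), np.int64(0)), (np.int64(-132), np.int64(0)), (np.int64(-130), np.int64(0)), (np.int64(-128), np.int64(0)), (np.int64(-126), np.int64(0)), (np.int64(-124), np.int64(0)), (np.int64(-122), np.int64(58)), (np.int64(-120), np.int64(114)), (np.int64(-118), np.int64(113)), (np.int64(-116), np.int64(115)), (np.int64(-114), np.int64(249)), (np.int64(-112), np.int64(276)), (np.int64(-110), np.int64(284)), (np.int64(-108), np.int64(368)), (np.int64(-106), np.int64(383)), (np.int64(-104), np.int64(476)), (np.int64(-102), np.int64(434)), (np.int64(-100), np.int64(433)), (np.int64(-98), np.int64(354)), (np.int64(-96), np.int64(121)), (np.int64(-94), np.int64(119)), (np.int64(-92), np.int64(116)), (np.int64(-90), np.int64(108)), (np.int64(-88), np.int64(0)), (np.int64(-86), np.int64(27)), (np.int64(-84), np.int64(51)), (np.int64(-82), np.int64(50)), (np.int64(-80), np.int64(51)), (np.int64(-78), np.int64(57)), (np.int64(-76), np.int64(47)), (np.int64(-74), np.int64(55)), (np.int64(-72), np.int64(53)), (np.int64(-70), np.int64(56)), (np.int64(-68), np.int64(54)), (np.int64(-66), np.int64(58)), (np.int64(-64), np.int64(51)), (np.int64(-62), np.int64(798)), (np.int64(-60), np.int64(345)), (np.int64(-58), np.int64(326)), (np.int64(-56), np.int64(340)), (np.int64(-54), np.int64(1262)), (np.int64(-52), np.int64(467)), (np.int64(-50), np.int64(462)), (np.int64(-48), np.int64(459)), (np.int64(-46), np.int64(459)), (np.int64(-44), np.int64(68)), (np.int64(-42), np.int64(12))]
```

View pics/w9.png

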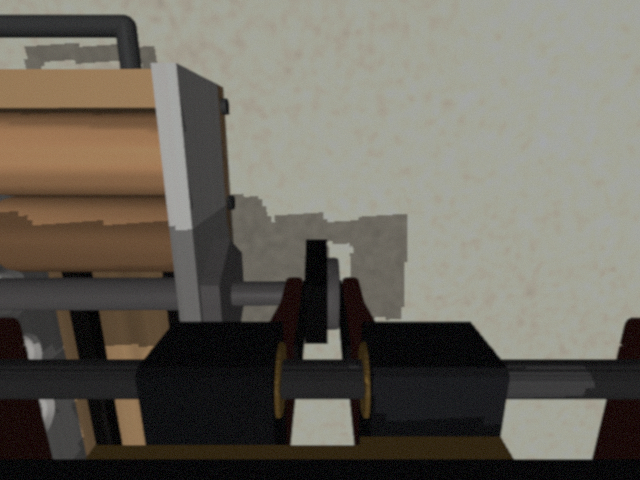

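Emit:
{"method": "drive_tool", "body": {"delta_rot": [[0, 0, 0], [0, 0, 0], [0, 0, 0], [0, 0, 0], [0, 0, 0], [0, 0, 0], [0, 0, 0], [0, 0, 0]], "xyz": [[0, 0, 0], [0, 0, 0], [0, 0, 0], [0, 0, 0], [0, 0, 0], [0, 0, 0], [0, 0, 0], [0, 0, 0]], "fingers": [0, 0, 0, 0, 0, 0, 0, 0]}}

```text
clock: 41.3
position: [635.2, -4.2, 48.2]
eef_rot: [-0.0, 0.999, -0.033, 0.0]
wrist_force: [0.1, -0.4, -0.6]
grip_width: 0.5
```

Emit:
{"method": "drive_tool", "body": {"delta_rot": [[0, 0, 0], [0, 0, 0], [0, 0, 0], [0, 0, 0], [0, 0, 0], [0, 0, 0]], "xyz": [[0, 0, -0.02], [0, 0, -0.06], [0, 0, -0.12], [0, 0, -0.2], [0, 0, -0.28], [0, 0, -0.3]], "fingers": [0, 0, 0, 0, 0, 0]}}

```text
clock: 41.9
position: [636.8, -4.5, 205.6]
eef_rot: [0.0, 0.999, -0.033, 0.005]
wrist_force: [-0.5, 0.4, 0.8]
grip_width: 0.5
```

```bash
python3 - <<'E'
from h import *
d=tip();go(540,-150,200,-3.75)
d=grab("wrist")
P=cloud(d);c,sn=np.cos(TH),np.sin(TH);q=P[...,:2]-O
L=P.copy();L[...,0]=c*q[...,0]+sn*q[...,1];L[...,1]=-sn*q[...,0]+c*q[...,1]
k=(abs(L[...,0]-80)<40)&(L[...,1]<-40)&(L[...,1]>-150)&(L[...,2]>30)&(L[...,2]<75)
h,e=np.histogram(L[k][:,1],np.arange(-150,-39,2));print([(int(a),int(b)) for a,b in zip(e,h)])
k&=(L[...,1]<-66);print(np.percentile(L[k][:,1],[0,.2,1]))
cv2.imwrite("pics/w10.png",d["img"])
E
```

```text
tip n 41 [89.11426367 75.91310452 55.80861578] [78.68883653 65.62235286 49.0177379 ]
xyz [-0.1742, 0.303, 0.0081] rot [-0.0001, -0.0044, -0.0] rows 3.5 pos [636.8  -4.5 204.9] F [ 0.4 -0.4  0.9] g 44.2 t 41.95 q6 1.58
[(-150, 0), (-148, 0), (-146, 0), (-144, 0), (-142, 0), (-140, 0), (-138, 0), (-136, 0), (-134, 0), (-132, 0), (-130, 0), (-128, 0), (-126, 0), (-124, 25), (-122, 75), (-120, 84), (-118, 91), (-116, 94), (-114, 78), (-112, 84), (-110, 123), (-108, 120), (-106, 119), (-104, 174), (-102, 125), (-100, 120), (-98, 31), (-96, 26), (-94, 37), (-92, 27), (-90, 25), (-88, 27), (-86, 38), (-84, 30), (-82, 29), (-80, 28), (-78, 34), (-76, 33), (-74, 30), (-72, 27), (-70, 30), (-68, 31), (-66, 28), (-64, 157), (-62, 173), (-60, 138), (-58, 141), (-56, 82), (-54, 423), (-52, 254), (-50, 221), (-48, 216), (-46, 223), (-44, 60), (-42, 47)]
[-122.4217285  -122.19320755 -122.06284505]
```

Emit:
{"method": "drive_tool", "body": {"delta_rot": [[0, 0, 0], [0, 0, 0], [0, 0, 0], [0, 0, 0], [0, 0, 0], [0, 0, 0]], "xyz": [[-0.045, 0.08, 0], [-0.09, 0.155, 0], [-0.13, 0.23, 0], [-0.174, 0.303, 0], [-0.174, 0.303, 0], [-0.174, 0.303, 0]], "fingers": [0, 0, 0, 0, 0, 0]}}

```text
clock: 42.6
position: [537.7, -150.3, 196.3]
eef_rot: [-0.001, 0.999, -0.034, -0.001]
wrist_force: [0.2, -0.1, 0.2]
grip_width: 0.496
```

```bash
python3 - <<'E'
from h import *
ds=[grab("top") for _ in range(3)];d=dict(ds[0]);d["range_z"]=np.median([k["range_z"] for k in ds],0)
P=cloud(d);c,sn=np.cos(TH),np.sin(TH);q=P[...,:2]-O
L=P.copy();L[...,0]=c*q[...,0]+sn*q[...,1];L[...,1]=-sn*q[...,0]+c*q[...,1];x=L.reshape(-1,3)
for c0 in(111,147):
    g=x[(abs(x[:,1])<36)&(abs(x[:,0]-c0)<15)&(x[:,2]>45)&(x[:,2]<65)]
    r=least_squares(lambda p:np.hypot(g[:,0]-p[0],g[:,2]-p[1])-18,[c0,40],loss="soft_l1");print("foot",r.x,len(g))
for a in(-120,-100,-80,-40,-20,0,20,60,66,72):
    k=(abs(x[:,0]-80)<6)&(abs(x[:,1]-a)<4)&(x[:,2]>25);print(a,k.sum(),x[k,0].mean().round(1),np.percentile(x[k,2],[50,85]).round(1))
k=(abs(x[:,0]-80)<14)&(x[:,2]>25);print("ends",x[k&(abs(x[:,1])<150)][:,1].min(),x[k&(abs(x[:,1])<150)][:,1].max())
m=win(P,448,515,195,280,60,110);print("block",rect(P,m))
s=grab("scene");a=cv2.resize(s["img"][200:360,290:450],(480,480),interpolation=3);cv2.imwrite("pics/s2.png",a);print(ctrl.sense()["clock"])
E
```

```text
foot [110.69309334  39.37701799] 307
foot [147.11039368  39.30545864] 308
-120 15 80.2 [50.6 53.6]
-100 16 80.7 [41.1 52.1]
-80 12 79.5 [42.4 43.5]
-40 15 79.6 [45.6 47.1]
-20 15 80.2 [46.5 47.4]
0 12 79.9 [47.  48.9]
20 14 79.6 [48.9 50.6]
60 8 79.3 [51.8 52.6]
66 12 80.0 [51.8 52.6]
72 12 79.3 [49.3 50.8]
ends -125.61084684547153 75.80479133957132
block (array([ 545. , -411.9]), array([39.8, 24.6]), 68.2, 213)
42.8
```

View pics/s2.png

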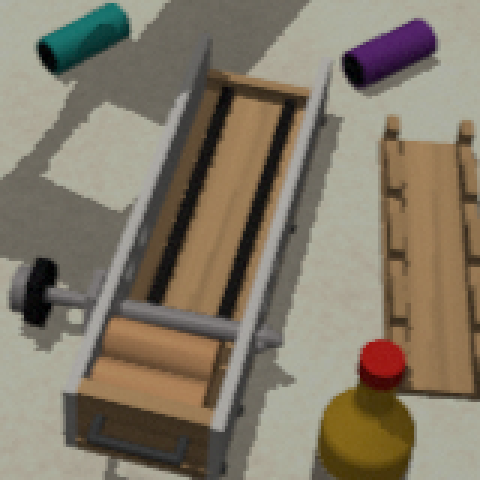

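```bash
python3 -c "
from h import *
print(ctrl.sign_off())"
```

```text
the job is handed in; nothing more can be done
None
```

I loaded the cassette and handed the job in at about 43 s on the robot clock. `ctrl.sign_off()` reports no verdict, so I don't know how it was judged.

**What I did:**
- **Feet:** the rack held two. I laid both across the rails and rolled them to the stop with the push block. The highest wrist force I read was about 6 N.
- **Push block:** it is back on the smaller cork mat.
- **Pin:** I squeezed the button in and slid the pin through the two-foot holes until the shoulder met the cheek. Then I let go.

**Last checks, from the top camera:**

| Item | Measured | Required |
|---|---|---|
| Foot centres, x in cassette | 110.7 and 147.1 mm | 99–123 and 135–159 mm |
| Pin x | about 80 mm | 71–89 mm |
| Pin nose, y in cassette | about 76–77 mm | above 70 mm |
| Pin overall length | about 201–202 mm, so the button is out | under 2 mm pressed in |
| Block distance from mat middle | about 3 mm | under 45 mm |

The block stands upright, and the arm is clear of everything.

**What went wrong or disagreed:**
- My first close on a foot lifted before the fingers had gripped. The foot had not moved, and the second try worked.
- The wrist and top cameras differed by 2–4 mm. I aligned the pin to the holes using the top camera only.
- After release the pin tipped slightly nose-up within the hole clearance. I estimate the nose at about 45 mm and the shoulder at about 38 mm high, both within the 32–50 mm limits.

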